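# Stir the resin beads and shut the UV shield

### The job

Take the green-handled stick from its stand and stir the five beads round in the mixing cup until every one lies at least a bead's width from where it started, spilling none. Hang the stick back upright in its stand by its collar, roughly midway along the slot, and then push the orange lid shut past its roller catch until it snaps fully home. Touch the beads only with the stick, and leave the cube, the pick and the small pink cup where they are.

Things in the scene. Friction and masses are not known exactly. Their poses are not given: they have to be found in the camera images.
- shield: Orange plastic UV curing shield: an open-topped box 190 x 190 mm (x, y), 90 mm high, 5 mm walls, fixed to the counter; origin at the centre of its underside, z up. The mixing cup is fixed inside it. A see-through orange lid is hinged along the box's +y top edge and stands open on that side, beyond the cup's working space.
- cup_in (a point): Centre of the flat inner floor of the round blue-grey silicone mixing cup, 10 mm above the counter; axes as the shield's. The cup's inner radius is 49 mm at the floor and 51 mm at the rim; the rim is 53 mm above this point. It is fixed.
- shield_hinge (a point): Middle of the lid's hinge line, which runs along the shield's x axis at the top of its +y wall, 90 mm above the counter.
- lid (a joint): Lid angle in rad: 0 fully shut (flat on the box), 1.57 upright; starts at 1.6 to 1.85 (leaning outwards, to +y), stops at 1.95. Stiff hinge: stays where left, about 2 N at the free edge moves it. Near shut, at about 0.08 rad, it meets a sprung roller catch at the middle of the free edge; 6 to 8 N down on the middle of that edge pushes it past until it snaps shut.
- lid_edge (a point): Middle of the lid's free edge, on its outer (when shut, upper) face. The lid is a 190 x 190 mm plate, 4 mm thick (rim strips to 7 mm), 0.17 kg; this edge is 190 mm from the hinge and lies over the shield's -y wall when shut. A tab 60 mm wide, 6 mm thick projects 15 mm beyond it.
- stick_grip (a point): Centre of the stirring stick's green handle, 137.5 mm above the rod's end. Stick 165 mm long along z, from below: steel rod 12 mm thick and 105 mm long, black collar 44 mm across and 5 mm thick, green square handle 24 x 24 mm (sides along x, y) and 55 mm tall. About 60 g. It hangs upright in the white stand by its collar.
- stick_tip (a point): Lower end of the stirring stick's rod, on its axis; z points up along the stick.
- stand: White stand fixed to the counter, origin at the centre of its underside: base 90 x 100 x 12 mm, two upright plates (60 mm long along x, 18 mm thick, tops 125 mm above the counter), 26 mm wide slot between them along x, open at top and ends. The stick's rod goes down the slot, its collar rests on the plates; the rod's end is then 20 mm above the counter.
- cube: Clear acrylic display cube, 60 mm, loose; origin at the centre of its underside. Bystander.
- pick: Stainless steel dental pick lying along its x, 160 mm long, 8 mm thick, loose; origin at its middle, on the counter. Bystander.
- smallcup: Small pink silicone cup, 60 mm across and 45 mm high, loose; origin at the centre of its underside. Bystander.
- bead1_center (a point): Centre of the red bead, a chunky resin disc 28 mm across and 18 mm thick, 13 g, loose in the mixing cup. The five beads start flat on the cup's floor in a ring about 32 mm from the cup's centre, where the floor is clear for about 16 mm around the centre.
- bead2_center (a point): Centre of the yellow bead, a chunky resin disc 28 mm across and 18 mm thick, 13 g, loose in the mixing cup. The five beads start flat on the cup's floor in a ring about 32 mm from the cup's centre, where the floor is clear for about 16 mm around the centre.
- bead3_center (a point): Centre of the blue bead, a chunky resin disc 28 mm across and 18 mm thick, 13 g, loose in the mixing cup. The five beads start flat on the cup's floor in a ring about 32 mm from the cup's centre, where the floor is clear for about 16 mm around the centre.
- bead4_center (a point): Centre of the white bead, a chunky resin disc 28 mm across and 18 mm thick, 13 g, loose in the mixing cup. The five beads start flat on the cup's floor in a ring about 32 mm from the cup's centre, where the floor is clear for about 16 mm around the centre.
- bead5_center (a point): Centre of the purple bead, a chunky resin disc 28 mm across and 18 mm thick, 13 g, loose in the mixing cup. The five beads start flat on the cup's floor in a ring about 32 mm from the cup's centre, where the floor is clear for about 16 mm around the centre.
Not all that is in view belongs to the job. Leave any black or turquoise look-alike of the part that bears bead3_center alone. Of the things like the part that bears stick_grip, leave any that is red; of the rest the smaller one is meant.

How it is judged:
By the outcome, as a careful person would: the job done as asked, in the order asked, and still so for the second after the job is handed in, with the robot touching nothing.
It also fails if it takes over 72 s, if anything falls off the work surface, if the arm or the gripper's body presses on something with over 40 N, if the wrist force passes 120 N, or if a joint passes its speed limit or range.

### The arm

A 7-joint arm with a two-finger parallel gripper is mounted at the origin on the work surface. World frame = base frame: x ahead of the robot, y to its left, z up, the work surface at z = 0. Lengths are in mm, angles in rad, forces in N, time in s.
With the tool pointing down it reaches from about 400 to 875 mm from the base axis. Payload 6.5 kg.
Tool frame: the origin (TCP) lies midway between the tips of the shut fingers; the grasp point (between the pads) lies 19 mm behind it; x points along the fingers, z is the direction in which the jaws open and shut, and the axes are right-handed (so a half turn about x gives the same grasp; the last joint's range is limited). The gripper opens to 88 mm and grips with 3 to 60 N. Pads are 18 mm wide; open, the fingers measure 123 mm over their backs; the gripper's body (75 mm by 187 mm) begins 45 mm behind the grasp point.
Start: joints at [1.062, 0.536, -0.004, 1.538, 0.003, 1.067, -0.071], TCP at [278.501, -587.305, 238.716] pointing down, gripper open.
Joint ranges: [-2.7, 2.7], [-0.37, 2.16], [-1.27, 1.26], [0.24, 2.4], [-1.31, 4.45], [0.19, 1.91], [-2.76, 2.76]. Speed limits (rad/s): [2.39, 2.39, 3.14, 3.14, 3.14, 3.14, 3.14].

### API

Orientations are given as a rotation vector (axis times angle).
In Python, from workcell import bot gives the robot as it stands.
- The arm moves only by the tool carry_out, never from a script. Its argument "targets" is one flat list of numbers, 4 for each row, row after row: the shift along the world's x, y, z in m, then the turn about the world's z in degrees. In form: [x, y, z, twist, x, y, z, twist, ...]. A call has 1 to 8 rows; each row is the pose to reach, as a shift and turn from the pose commanded when the call began; what a row does not reach only later rows make up. A row lasts 1/12 s, in which the tool goes at most 41.7 mm and 7.16 degrees, less where a joint would pass 70% of its speed; a pose out of reach is approached as far as the arm can. A call with a gripper value outside its range is refused whole. "hand" is the opening, from -1 (shut) to 1 (fully open), set as the call begins (left out, the last holds). The fingers move at their own pace and stop on an object; "force" is the grip in N (left out, the last holds). Time passes only in rows, so rows that repeat a pose let the fingers close. It gives the time, the measured TCP pose, the force and the opening at its end, in the units of the state.
- bot.read_state(): the state, without advancing time (a new reading comes with each control period).
- bot.read_camera(name): name is "side" or "top" or "wrist"; returns a dict with "pixels" (400x640x3 uint8, blue, green, red), "z_map" (400x640 float32, mm along the optical axis (not along the pixel's ray), 0 where there is no reading), "mtx" (3x3 intrinsics, pixels), "rvec" (rotation vector, rad) and "tvec" (3), from world to camera coordinates, as OpenCV has them; the wrist camera has in their place "mount" (4x4, takes a point from camera to tool coordinates, whose origin is the TCP and whose axes are the tool frame's). Camera axes: x right, y down, z forward; pixel columns grow to the right and rows downward; lengths in mm; the calibration is good to about 2 mm. A picture is of the moment at which its call begins: read the wrist's pose just before it.
- bot.finish_job(): hands the job in, once; it reports no verdict.
The state is a dict: "t": time; "joint_positions": joint angles; "qd": joint speeds; "tau": joint torques, N m; "eef_pos": TCP position; "tcp_rot": TCP orientation; "force": force on the tool from outside, world axes, zero at the start; "wrist_torque": the same for the moment, N m; "gripper_width": opening from 0.0 (shut) to 1.0 (fully open).
Only numpy, scipy, OpenCV 4.12 (cv2) and the standard library are available. Lean on these libraries where they do the work, as an engineer would, in place of code of your own. Each camera call takes 0.05 s, during which the arm holds its last target.

## Working session

There is one attempt and no reset: what is moved stays moved. The work goes in short steps, Python scripts to look and compute and a tool call to move; the robot and the scene stay as the last step left them, time stands still between calls to the robot, and variables do not carry over. Pictures are saved under pics/ and viewed, and the job is handed in when it is done.

Besides the shell and the picture viewer there is one more tool, called after "Request:" in YAML: its name, and indented under it one key for each argument. carry_out: Moves the arm, as the interface text tells. Its arguments: {"type":"object","properties":{"targets":{"type":"array"},"hand":{"type":"number"},"force":{"type":"number"}},"required":["targets"]}

```bash
ls -la; mkdir -p pics; cat > h.py <<'E'
import numpy as np,cv2,pickle
from workcell import bot
def shot(name,tag):
    s=bot.read_state(); c=bot.read_camera(name); c['state']=s
    cv2.imwrite(f'pics/{tag}.png',c['pixels']); pickle.dump(c,open(f'{tag}.pkl','wb')); return c
def load(tag): return pickle.load(open(f'{tag}.pkl','rb'))
def T_wc(c):
    # camera->world
    if 'mount' in c:
        s=c['state'];T=np.eye(4);T[:3,:3]=cv2.Rodrigues(np.array(s['tcp_rot'],float))[0];T[:3,3]=s['eef_pos'];return T@np.array(c['mount'])
    R=cv2.Rodrigues(np.array(c['rvec'],float))[0];T=np.eye(4);T[:3,:3]=R.T;T[:3,3]=-R.T@np.array(c['tvec'],float).ravel();return T
def cloud(c):
    z=c['z_map'].astype(float);K=np.array(c['mtx']);v,u=np.mgrid[:z.shape[0],:z.shape[1]]
    P=np.stack([(u-K[0,2])/K[0,0]*z,(v-K[1,2])/K[1,1]*z,z],-1);T=T_wc(c)
    W=P@T[:3,:3].T+T[:3,3];W[z<=0]=np.nan;return W
def proj(c,p):
    T=np.linalg.inv(T_wc(c));q=T[:3,:3]@np.array(p,float)+T[:3,3];K=np.array(c['mtx']);q=K@q;return q[:2]/q[2]
E
python3 - <<'E'
from h import *
for n in ['side','top','wrist']: shot(n,n+'0')
s=bot.read_state();print(s)
E
```

```text
total 12
drwxr-xr-x  3 agent agent 4096 Dec  6 19:17 .
drwxr-xr-x 23 root  root  4096 Dec  6 19:17 ..
drwxr-xr-x  2 agent agent 4096 Dec  6 19:17 pics
{'t': 0.15, 'joint_positions': array([ 1.06181432,  0.53699642, -0.00441209,  1.53858235,  0.00260839,
        1.06728875, -0.07121996]), 'qd': array([ 0.00012093, -0.00189876,  0.00013095, -0.00119662,  0.00019109,
        0.00096719,  0.00255779]), 'tau': array([ 1.57638955e-03, -5.71325970e+01,  9.91864800e-01, -2.51830906e+01,
       -5.61558490e-02,  1.51643873e-02,  1.04636847e-04]), 'eef_pos': array([ 278.28565539, -586.92916   ,  238.06270456]), 'tcp_rot': array([ 0.87776208,  1.38789405, -0.87681438]), 'force': array([ 0.55693612, -0.72326932, -0.21243556]), 'wrist_torque': array([-0.0150765 ,  0.04348736, -0.00085655]), 'gripper_width': 0.9976516912097194}
```

View pics/side0.png

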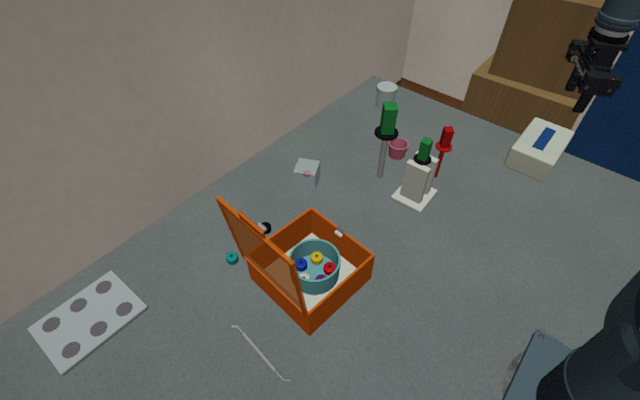

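View pics/top0.png

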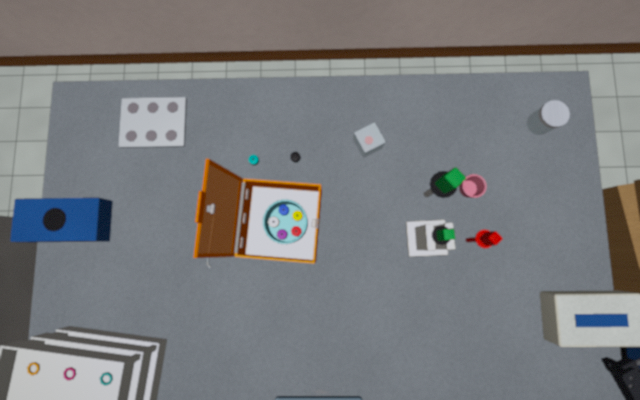

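View pics/wrist0.png

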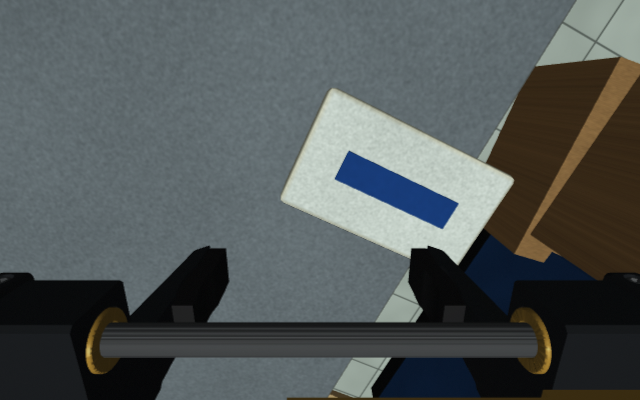

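```bash
python3 - <<'E'
from h import *
np.set_printoptions(precision=1,suppress=True)
c=load('top0');W=cloud(c)
print(c['mtx'],T_wc(c))
for n,(u,v) in dict(base=(414,250),plateL=(430,240),handle=(447,234),biggreen=(455,177),bigcollar=(437,187),pink=(474,186),cube=(370,138),red=(487,238),wallr=(319,215),wallt=(285,182),wallb=(280,262),redb=(296,231),y=(297,215),b=(284,210),w=(273,222),p=(282,234),floor=(256,200),lidtop=(200,215),tab=(198,208)).items(): print(n,W[v,u])
img=c['pixels'][130:290,180:520];cv2.imwrite('pics/topz.png',cv2.resize(img,None,fx=2.35,fy=2.35,interpolation=cv2.INTER_CUBIC))
E
```

```text
[[360.9   0.  322.7]
 [  0.  360.9 200.3]
 [  0.    0.    1. ]] [[ -0.   -1.    0.1 470.2]
 [ -1.    0.    0.  -36.9]
 [ -0.   -0.1  -1.  951.1]
 [  0.    0.    0.    1. ]]
base [ 464.9 -248.5   11.9]
plateL [ 487.6 -260.3  123.9]
handle [ 498.4 -279.7  185.3]
biggreen [ 610.8 -287.6  230.9]
bigcollar [ 604.  -273.7  153.1]
pink [ 630.  -414.2    5.7]
cube [ 747.3 -138.4   63.5]
red [ 489.8 -373.5  158.6]
wallr [556.7  -6.2  26.1]
wallt [631.6  73.2  93.6]
wallb [437.5  97.5   0.2]
redb [516.3  53.   27.8]
y [557.1  50.2  29.7]
b [570.7  84.   27.8]
w [540.  112.2  27.9]
p [509.1  89.   26.8]
floor [600.9 161.7   4.9]
lidtop [535.5 208.  283.9]
tab [547.5 208.4 294.1]
```

View pics/topz.png

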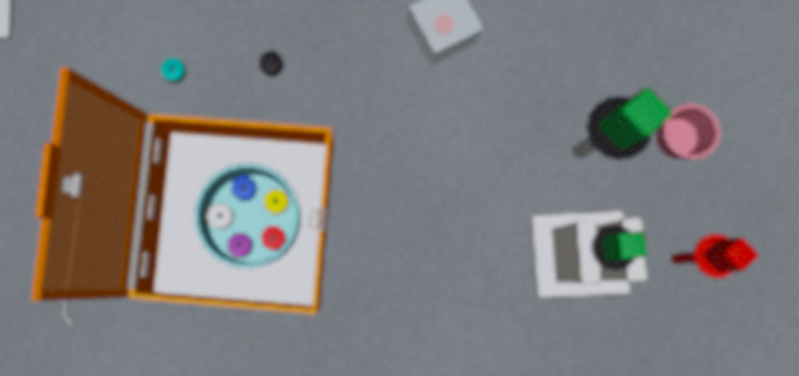

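```bash
python3 - <<'E'
from h import *
np.set_printoptions(precision=1,suppress=True)
s=bot.read_state();R=cv2.Rodrigues(s['tcp_rot'])[0];print('tool axes cols',R.round(3))
for n in ['top0','side0']:
  c=load(n);W=cloud(c);I=c['pixels'].astype(int);print(n)
  hsv=cv2.cvtColor(c['pixels'],cv2.COLOR_BGR2HSV)
  X,Y,Z=W[...,0],W[...,1],W[...,2]
  def rect(m,t):
    p=W[m]
    if len(p)<5: print(t,'few');return
    r=cv2.minAreaRect(p[:,:2].astype(np.float32));print(t,len(p),'minrect',r,'mean',p.mean(0),'lo',p.min(0),'hi',p.max(0))
  st=(abs(X-500)<75)&(abs(Y+270)<80)
  rect(st&(Z>178)&(Z<192),'handletop')
  rect(st&(Z>127)&(Z<135),'collar')
  rect(st&(Z>118)&(Z<127),'plates')
  rect(st&(Z>8)&(Z<16),'base')
  g=(hsv[...,0]>50)&(hsv[...,0]<70)&(hsv[...,1]>120)
  rect(g&st,'green');rect(g&(X>560)&(Y<-200),'biggreen')
  sh=(abs(X-540)<140)&(abs(Y-90)<130)
  rect(sh&(Z>86)&(Z<97),'rim')
  rect(sh&(Z>59)&(Z<67)&(hsv[...,0]>80)&(hsv[...,0]<110),'cuprim')
  rect(sh&(Z>100),'lid')
  b=sh&(Z>22)&(Z<33)&(abs(X-540)<55)&(abs(Y-80)<55)
  for t,lo,hi in [('yellow',25,35),('blue',115,125),('purple',135,155)]:
    rect(b&(hsv[...,0]>=lo)&(hsv[...,0]<=hi)&(hsv[...,1]>120),t)
  rect(b&((hsv[...,0]<8)|(hsv[...,0]>172))&(hsv[...,1]>120),'red')
  rect(b&(hsv[...,1]<40)&(hsv[...,2]>150),'white')
E
```

```text
tool axes cols [[-0.   0.9  0.4]
 [ 0.   0.4 -0.9]
 [-1.  -0.  -0. ]]
top0
handletop 133 minrect ((498.4770202636719, -283.6612548828125), (23.5870418548584, 23.785125732421875), 6.5038580894470215) mean [ 498.3 -282.7  184.3] lo [ 486.  -295.2  178.8] hi [ 511.  -271.2  188.1]
collar 161 minrect ((495.4798889160156, -281.8403625488281), (54.49357604980469, 55.08891296386719), 2.929718255996704) mean [ 496.9 -276.9  129.7] lo [ 467.3 -310.2  127. ] hi [ 523.  -254.2  133. ]
plates 298 minrect ((495.4684753417969, -281.71319580078125), (59.444679260253906, 61.70249557495117), 2.1654043197631836) mean [ 493.9 -275.3  124.4] lo [ 465.1 -313.2  118. ] hi [ 525.8 -250.2  127. ]
base 566 minrect ((495.92205810546875, -281.7711486816406), (89.8814468383789, 99.44911193847656), 1.804491639137268) mean [ 493.2 -267.6   11.8] lo [ 449.7 -332.5    8. ] hi [ 541.5 -231.    15.9]
green 64 minrect ((498.92242431640625, -282.8544921875), (27.830150604248047, 23.538101196289062), 9.017415046691895) mean [ 497.  -277.3  165.3] lo [ 486.  -296.7  129.1] hi [ 513.9 -270.8  186.9]
biggreen 124 minrect (
[... 3348 characters left out ...]
, (24.8992919921875, 25.35916519165039), 57.314781188964844) mean [555.2  53.   27.4] lo [542.1  36.3  22.2] hi [568.5  66.1  30.3]
blue few
purple 23 minrect ((515.837646484375, 86.72930145263672), (18.357507705688477, 7.642862796783447), 55.27481460571289) mean [515.   86.9  27.9] lo [509.1  78.8  25.5] hi [520.2  96.3  29.8]
red 103 minrect ((515.673828125, 55.020973205566406), (22.13697052001953, 27.343284606933594), 39.581504821777344) mean [515.1  56.6  27.3] lo [503.5  42.8  22.1] hi [528.   69.5  30.8]
white 38 minrect ((542.6510009765625, 106.705078125), (23.25748062133789, 11.674691200256348), 20.42642593383789) mean [542.3 107.   27.8] lo [530.7 101.7  25.1] hi [553.  114.8  31.4]
```

```bash
python3 - <<'E'
from h import *
s=bot.read_state();R=cv2.Rodrigues(s['tcp_rot'])[0];print(np.degrees(np.arctan2(R[1,2],R[0,2])),np.degrees(np.arctan2(R[1,1],R[0,1])))
c=load('top0');W=cloud(c);m=(abs(W[...,0]-550)<70)&(abs(W[...,1]-200)<40)&(W[...,2]>110)&(W[...,2]<270)
p=W[m];u,sv,v=np.linalg.svd(p-p.mean(0),full_matrices=False);print(p.mean(0),v[2],sv/np.sqrt(len(p)))
E
```

```text
-64.62859799072046 25.37141043252049
[548.96002618 196.84344545 198.63574713] [ 0.0919465   0.99096277 -0.09766591] [46.68275019 40.66486051  1.84827597]
```

Request:
carry_out:
  targets: [0.11,0.152,0,-12,0.2195,0.305,0,-23,0.2195,0.305,0,-23,0.2195,0.305,0,-23,0.2195,0.305,0,-23,0.2195,0.305,0,-23,0.2195,0.305,0,-23,0.2195,0.305,0,-23]
  hand: 1
  force: 40

```text
t: 0.82
eef_pos: [473.8, -315.0, 238.7]
tcp_rot: [1.179, 1.229, -1.179]
force: [0.3, -0.8, 0.4]
gripper_width: 1.0
```

Request:
carry_out:
  targets: [0.0245,0.034,0,0,0.0245,0.034,0,0,0.0245,0.034,0,0]

```text
t: 1.07
eef_pos: [499.2, -279.9, 238.5]
tcp_rot: [1.175, 1.232, -1.174]
force: [-0.8, -0.6, -0.2]
gripper_width: 1.0
```

```bash
python3 - <<'E'
from h import *
np.set_printoptions(precision=1,suppress=True)
c=shot('wrist','w1');print(c['state']['eef_pos'],proj(c,[498,-282,185]));W=cloud(c)
m=(abs(W[...,2]-185)<6)&(abs(W[...,0]-498)<30)&(abs(W[...,1]+282)<30)
print(m.sum(),cv2.minAreaRect(W[m][:,:2].astype(np.float32)))
m=(abs(W[...,2]-124)<3)&(abs(W[...,0]-498)<60)&(abs(W[...,1]+282)<60)
print(m.sum(),cv2.minAreaRect(W[m][:,:2].astype(np.float32)))
E
```

```text
[ 499.2 -279.9  238.5] [320.2 224.2]
1321 ((497.51287841796875, -286.17010498046875), (23.790714263916016, 23.848495483398438), 4.652349472045898)
2353 ((494.6037902832031, -284.8260192871094), (59.82173538208008, 62.06001663208008), 2.075118064880371)
```

View pics/w1.png

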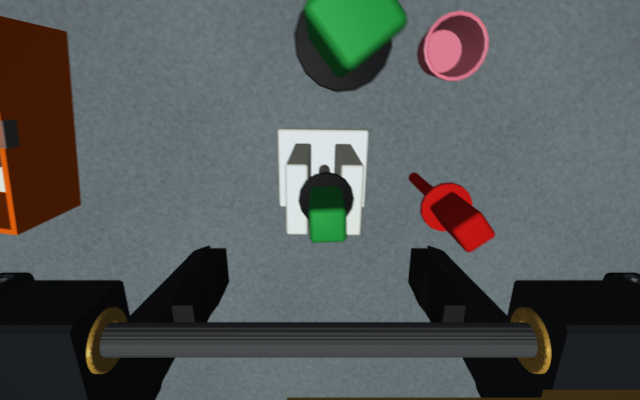

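Request:
carry_out:
  targets: [-0.001,-0.003,-0.035,0,-0.001,-0.003,-0.07,0,-0.001,-0.003,-0.09,0,-0.001,-0.003,-0.097,0,-0.001,-0.003,-0.097,0]

```text
t: 1.53
eef_pos: [494.4, -287.1, 140.1]
tcp_rot: [1.179, 1.231, -1.183]
force: [-0.4, 0.2, 1.4]
gripper_width: 1.003
```

Request:
carry_out:
  targets: [0,0,0,0,0,0,0,0,0,0,0,0,0,0,0,0,0,0,0,0,0,0,0,0]
  hand: -1
  force: 40

```text
t: 2.03
eef_pos: [496.9, -286.0, 142.3]
tcp_rot: [1.179, 1.228, -1.178]
force: [0.3, 0.2, -0.1]
gripper_width: 0.569
```

Request:
carry_out:
  targets: [0,0,0,0,0,0,0,0,0,0,0,0,0,0,0,0,0,0,0,0,0,0,0,0]

```text
t: 2.53
eef_pos: [496.6, -285.9, 141.7]
tcp_rot: [1.179, 1.229, -1.179]
force: [-0.3, 0.1, -0.3]
gripper_width: 0.266
```

Request:
carry_out:
  targets: [0,0,0.005,0,0,0,0.02,0,0,0,0.045,0,0,0,0.075,0,0,0,0.105,0,0,0,0.125,0,0,0,0.13,0,0,0,0.13,0]

```text
t: 3.2
eef_pos: [497.4, -286.3, 273.3]
tcp_rot: [1.179, 1.225, -1.177]
force: [0.4, -0.3, -0.5]
gripper_width: 0.274
```

```bash
python3 - <<'E'
from h import *
c=shot('side','s2');s=c['state'];print(s['joint_positions'],s['eef_pos'],s['force'],s['gripper_width']); print(load('w1')['mount'])
cv2.imwrite('pics/s2z.png',cv2.resize(c['pixels'][0:260,300:600],None,fx=2.2,fy=2.2))
E
```

```text
[ 0.45873434  0.36895086 -0.0191319   1.71108759  0.00799362  1.05843678
 -1.09252463] [ 497.35306646 -286.33797642  273.30987841] [ 0.37694338 -0.26541301 -0.54259216] 0.27412699805863333
[[-3.10650531e-04 -3.09577173e-01  9.50874270e-01 -1.45488102e+02]
 [-9.15750354e-04 -9.50873829e-01 -3.09577329e-01  7.93749182e+01]
 [ 9.99999532e-01 -9.66933811e-04  1.18940542e-05  8.60162785e-01]
 [ 0.00000000e+00  0.00000000e+00  0.00000000e+00  1.00000000e+00]]
```

View pics/s2z.png

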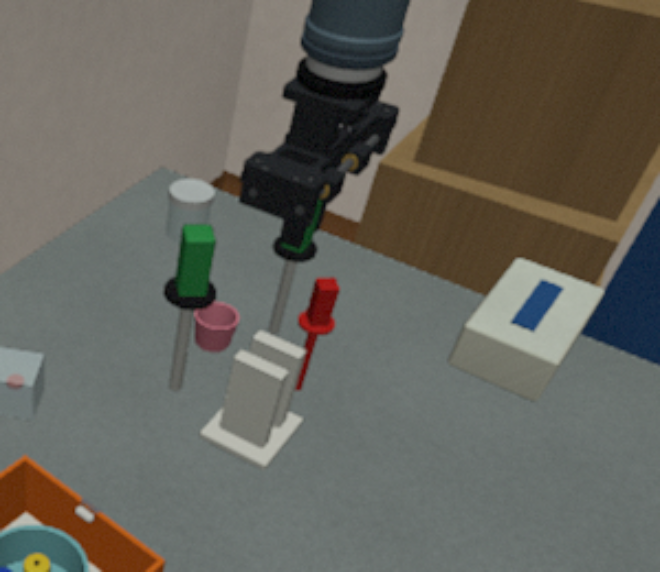

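Request:
carry_out:
  targets: [0.002,0.015,0,7,0.005,0.045,0,14,0.01,0.08,0,21,0.014,0.115,0,28,0.018,0.15,0,35,0.022,0.185,0,42,0.026,0.22,0,49,0.03,0.255,0,56]

```text
t: 3.92
eef_pos: [525.3, -29.2, 269.8]
tcp_rot: [0.427, 1.531, -0.428]
force: [1.1, 0.8, 0.1]
gripper_width: 0.268
```

Request:
carry_out:
  targets: [0.004,0.03,0,7,0.007,0.06,0,14,0.01,0.085,0,21,0.012,0.1,0,28,0.0125,0.108,0,34,0.0125,0.11,0,34,0.0125,0.11,0,34,0.0125,0.11,0,34]

```text
t: 4.58
eef_pos: [538.6, 78.0, 270.6]
tcp_rot: [-0.03, 1.573, 0.029]
force: [-0.1, -0.3, -0.3]
gripper_width: 0.27
```

```bash
python3 - <<'E'
from h import *
np.set_printoptions(precision=2,suppress=True)
c=shot('wrist','w3');s=c['state'];print(s['joint_positions'],s['eef_pos'],s['tcp_rot'],s['gripper_width'])
d=shot('top','t3');cv2.imwrite('pics/t3z.png',cv2.resize(d['pixels'][130:290,180:340],None,fx=3.5,fy=3.5))
W=cloud(c);Z=W[...,2]
hsv=cv2.cvtColor(c['pixels'],cv2.COLOR_BGR2HSV);m=(abs(Z-63)<4)&(hsv[...,0]>80)&(hsv[...,0]<110)
print(m.sum()); p=W[m]; 
A=np.c_[2*p[:,:2],np.ones(len(p))];x=np.linalg.lstsq(A,(p[:,:2]**2).sum(1),rcond=None)[0];print(x[:2],np.sqrt(x[2]+x[0]**2+x[1]**2))
E
```

```text
[ 0.14  0.36 -0.46  1.76  0.18  1.06 -0.35] [538.55  78.04 270.61] [-0.03  1.57  0.03] 0.2697474732872449
1346
[537.41  77.06] 52.91367113649428
```

View pics/w3.png

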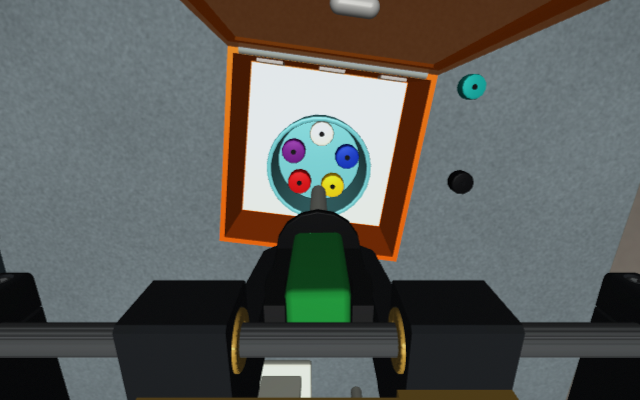

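View pics/t3z.png

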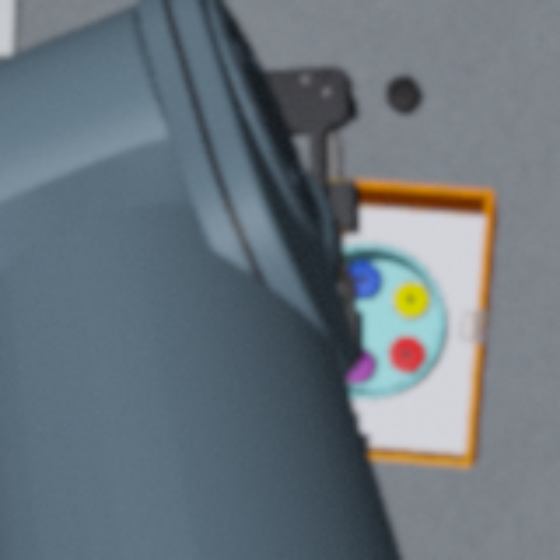

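```bash
python3 - <<'E'
from h import *
np.set_printoptions(precision=1,suppress=True)
c=load('w3');e=c['state']['eef_pos']
print(proj(c,e-[0,0,121.7]),proj(c,e-[0,-6,121.7]),proj(c,[538.5,78.2,63]))
W=cloud(c)
for u,v in [(318,190),(318,195),(318,200),(318,206)]: print(u,v,W[v,u],W[v,u]-e)
cv2.imwrite('pics/w3z.png',cv2.resize(c['pixels'][100:260,220:420],None,fx=4,fy=4))
E
```

```text
[319.9 191.6] [320.2 184.6] [319.7 168.4]
318 190 [536.8  84.3 165.7] [  -1.8    6.3 -104.9]
318 195 [536.8  84.8 180.2] [ -1.7   6.7 -90.4]
318 200 [536.8  84.8 192.1] [ -1.7   6.7 -78.5]
318 206 [536.9  84.5 204.1] [ -1.7   6.5 -66.5]
```

View pics/w3z.png

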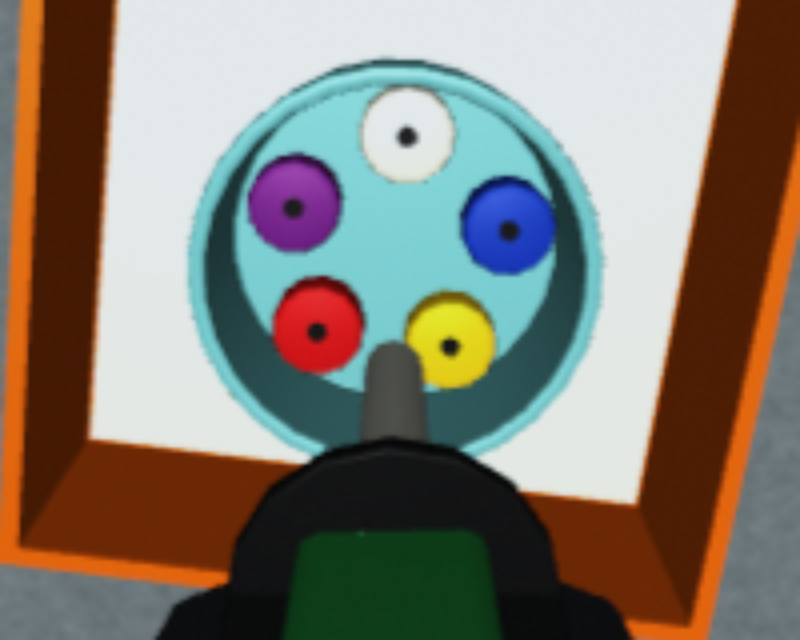

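Request:
carry_out:
  targets: [0,0,-0.02,0,0,0,-0.05,0,0,0,-0.08,0,0,0,-0.105,0,0,0,-0.12,0,0,0,-0.128,0,0,0,-0.132,0,0,0,-0.134,0]

```text
t: 5.35
eef_pos: [539.3, 78.7, 137.7]
tcp_rot: [-0.032, 1.57, 0.031]
force: [0.1, 0.9, -0.9]
gripper_width: 0.265
```

```bash
python3 - <<'E'
from h import *
np.set_printoptions(precision=1,suppress=True)
c=shot('wrist','w4');s=c['state'];print(s['eef_pos'],s['force'])
# path
for a in [-23]+list(range(-33,-205,-10)): print(a,[round(30*np.cos(np.radians(a))/1000,3),round(30*np.sin(np.radians(a))/1000,3)],end=' ')
E
```

```text
[539.3  78.7 137.7] [ 0.1  0.9 -0.9]
-23 [np.float64(0.028), np.float64(-0.012)] -33 [np.float64(0.025), np.float64(-0.016)] -43 [np.float64(0.022), np.float64(-0.02)] -53 [np.float64(0.018), np.float64(-0.024)] -63 [np.float64(0.014), np.float64(-0.027)] -73 [np.float64(0.009), np.float64(-0.029)] -83 [np.float64(0.004), np.float64(-0.03)] -93 [np.float64(-0.002), np.float64(-0.03)] -103 [np.float64(-0.007), np.float64(-0.029)] -113 [np.float64(-0.012), np.float64(-0.028)] -123 [np.float64(-0.016), np.float64(-0.025)] -133 [np.float64(-0.02), np.float64(-0.022)] -143 [np.float64(-0.024), np.float64(-0.018)] -153 [np.float64(-0.027), np.float64(-0.014)] -163 [np.float64(-0.029), np.float64(-0.009)] -173 [np.float64(-0.03), np.float64(-0.004)] -183 [np.float64(-0.03), np.float64(0.002)] -193 [np.float64(-0.029), np.float64(0.007)] -203 [np.float64(-0.028), np.float64(0.012)]
```

View pics/w4.png

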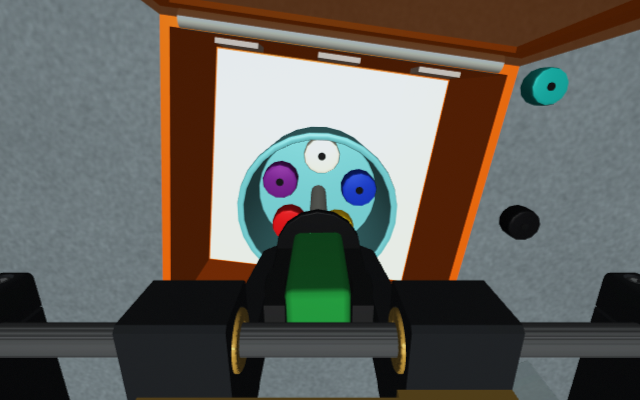

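Request:
carry_out:
  targets: [0.007,-0.003,0,0,0.014,-0.006,0,0,0.021,-0.009,0,0,0.028,-0.012,0,0,0.025,-0.016,0,0,0.022,-0.02,0,0,0.018,-0.024,0,0,0.014,-0.027,0,0]

```text
t: 6.07
eef_pos: [554.1, 54.1, 138.4]
tcp_rot: [-0.03, 1.568, 0.036]
force: [-0.9, 6.1, 0.7]
gripper_width: 0.269
```

```bash
python3 - <<'E'
from h import *
np.set_printoptions(precision=1,suppress=True)
c=shot('wrist','w5');s=c['state'];print(s['eef_pos'],s['force'])
cv2.imwrite('pics/w5z.png',cv2.resize(c['pixels'][100:300,170:470],None,fx=2.6,fy=2.6))
E
```

```text
[554.1  54.1 138.4] [-0.9  6.1  0.7]
```

View pics/w5z.png

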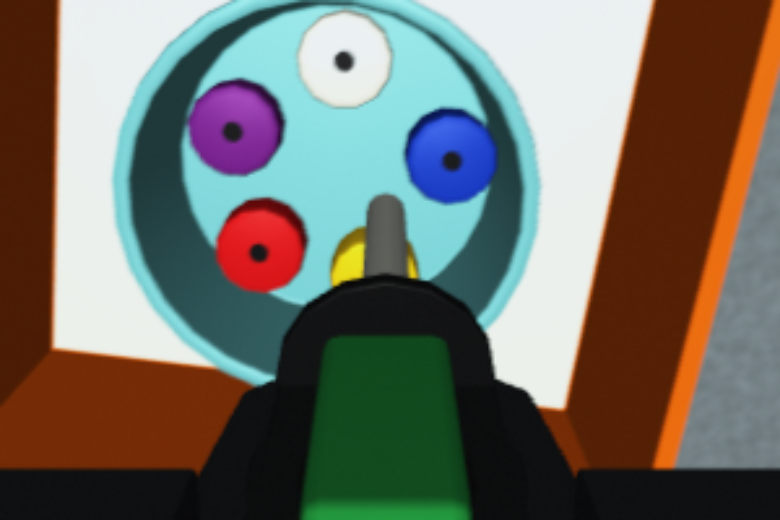

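```bash
python3 - <<'E'
from h import *
np.set_printoptions(precision=1,suppress=True)
c=shot('side','s5')
cv2.imwrite('pics/s5z.png',cv2.resize(c['pixels'][200:330,240:390],None,fx=5,fy=4.5,interpolation=cv2.INTER_CUBIC))
d=shot('top','t5');cv2.imwrite('pics/t5z.png',cv2.resize(d['pixels'][170:270,230:330],None,fx=5,fy=5,interpolation=cv2.INTER_CUBIC))
c=load('w5');W=cloud(c)
hsv=cv2.cvtColor(c['pixels'],cv2.COLOR_BGR2HSV)
m=(hsv[...,0]>22)&(hsv[...,0]<35)&(hsv[...,1]>150);print(m.sum(),W[m].mean(0),np.nanmin(W[m],0),np.nanmax(W[m],0))
E
```

```text
245 [544.6  51.8  30.3] [535.8  39.1  10.1] [563.1  78.5 124.8]
```

View pics/s5z.png

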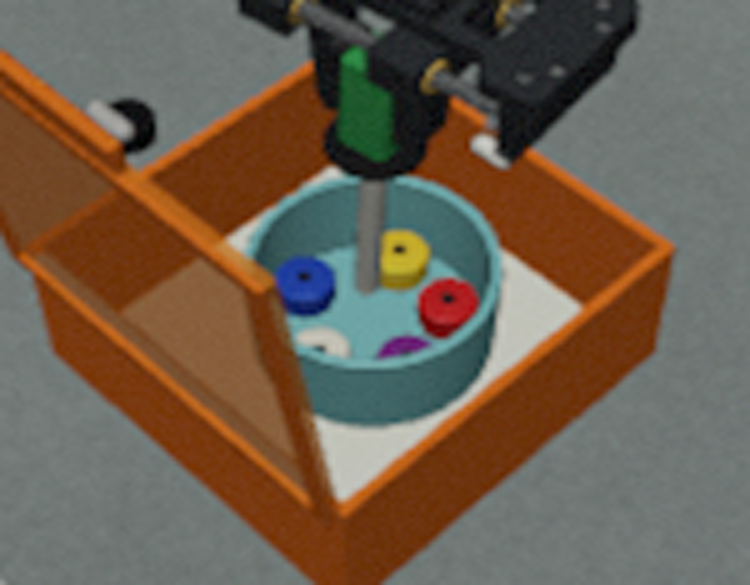

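View pics/t5z.png

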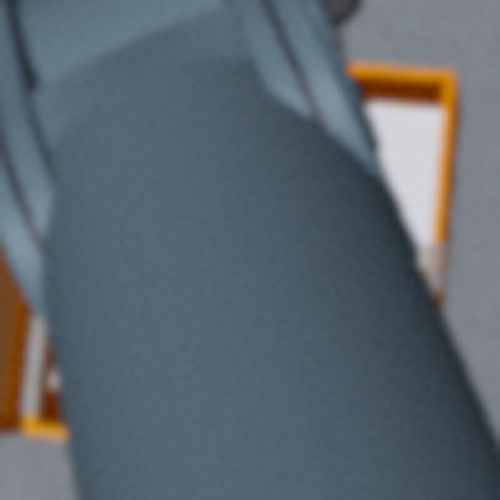

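```bash
cat >> h.py <<'E'
def ray(c,u,v,z):
    T=T_wc(c);K=np.array(c['mtx']);d=T[:3,:3]@np.linalg.inv(K)@[u,v,1];o=T[:3,3];return o+d*(z-o[2])/d[2]
E
python3 - <<'E'
from h import *
np.set_printoptions(precision=1,suppress=True)
for t in ['w4','w5']:
  c=load(t);W=cloud(c);e=c['state']['eef_pos'];print(t,e)
  # rod pixels: depth points between z 15..110 near TCP
  m=(abs(W[...,0]-e[0])<7)&(abs(W[...,1]-e[1])<30)&(W[...,2]>32)&(W[...,2]<112)
  v,u=np.nonzero(m);
  for a in range(v.min(),v.max()+1,3):
    q=m[a]; 
    if q.sum()>2: print(a,u[v==a].mean(),W[a][q].mean(0)-e)
c=load('w5');im=c['pixels']
for n,(x,y) in dict(w=(344,61),b=(451,161),p=(233,132),r=(259,253)).items():
  print(n,ray(c,170+x/2.6,100+y/2.6,28))
E
```

```text
w4 [539.3  78.7 137.7]
193 318.27272727272725 [ -1.3   5.6 -99.3]
196 318.0 [ -1.5   5.1 -93.2]
199 318.5 [ -1.1   5.  -86.5]
202 318.5 [ -1.1   5.1 -79.3]
205 318.26666666666665 [ -1.3   5.2 -72.4]
208 318.0 [ -1.5   5.  -66.7]
w5 [554.1  54.1 138.4]
179 318.0 [  -1.6   15.2 -105.9]
182 318.5 [  -1.2   14.1 -101. ]
185 318.0 [ -1.6  13.3 -95.2]
188 318.5 [ -1.2  12.6 -89.5]
191 318.5 [ -1.2  12.3 -82.8]
194 318.5 [ -1.2  12.  -76.5]
197 318.5 [ -1.2  11.8 -70.4]
200 318.0 [ -1.6  11.4 -64.9]
203 318.5 [ -1.2  10.8 -60.5]
206 321.0 [  0.5   8.6 -61.2]
w [539.1 110.   28. ]
b [571.5  82.4  28. ]
p [507.3  88.4  28. ]
r [514.8  51.7  28. ]
```

Request:
carry_out:
  targets: [-0.006,0.01,0,0,-0.012,0.02,0,0,-0.014,0.025,0,0,-0.014,0.025,0,0]
  hand: -1
  force: 60

```text
t: 6.55
eef_pos: [538.4, 78.9, 137.9]
tcp_rot: [-0.035, 1.57, 0.035]
force: [-0.3, -0.1, 0.0]
gripper_width: 0.266
```

```bash
cat >> h.py <<'E'
def tip(c):
    W=cloud(c);e=c['state']['eef_pos']
    m=(abs(W[...,0]-e[0])<9)&(abs(W[...,1]-e[1])<30)&(W[...,2]>e[2]-104)&(W[...,2]<e[2]-66)
    p=W[m];f=np.polyfit(p[:,2],p[:,1],1);return np.array([np.median(p[:,0]),np.polyval(f,e[2]-121)-6]),-f[0]
def beads(c,cx=538.5,cy=78.2):
    W=cloud(c);hsv=cv2.cvtColor(c['pixels'],cv2.COLOR_BGR2HSV);H,S,V=cv2.split(hsv)
    b=(W[...,2]>22)&(W[...,2]<34)&(np.hypot(W[...,0]-cx,W[...,1]-cy)<50)
    out={}
    for n,k in dict(red=((H<8)|(H>172))&(S>150),yellow=(H>22)&(H<35)&(S>150),blue=(H>112)&(H<126)&(S>120),purple=(H>135)&(H<160)&(S>100),white=(S<40)&(V>120)).items():
        p=W[b&k]
        if len(p)>3: out[n]=(p[:,:2].mean(0).round(1),len(p))
    return out
E
python3 - <<'E'
from h import *
np.set_printoptions(precision=2,suppress=True)
s=load('s5');print('yellow was',ray(s,320,255.6,28))
c=shot('wrist','w6');print(c['state']['eef_pos'],c['state']['force'],tip(c),beads(c))
print(beads(load('w3')));print(beads(load('side0')))
d=shot('side','s6');print(beads(d))
cv2.imwrite('pics/s6z.png',cv2.resize(d['pixels'][200:330,240:390],None,fx=5,fy=4.5,interpolation=cv2.INTER_CUBIC))
cv2.imwrite('pics/w6z.png',cv2.resize(c['pixels'][100:300,170:470],None,fx=2.6,fy=2.6))
E
```

```text
yellow was [550.02  45.06  28.  ]
[538.37  78.93 137.9 ] [-0.34 -0.12  0.03] (array([536.53,  87.04]), np.float64(0.0617867776604964)) {'red': (array([508.8,  58.6]), 252), 'blue': (array([571.4,  84.4]), 848), 'purple': (array([507.8,  90.4]), 869), 'white': (array([539.2, 110.6]), 894)}
{'red': (array([515.1,  53.3]), 377), 'yellow': (array([555. ,  50.5]), 357), 'blue': (array([569.6,  85.7]), 391), 'purple': (array([507.6,  90.2]), 398), 'white': (array([539.1, 109.9]), 441)}
{'red': (array([514.9,  56.6]), 102), 'yellow': (array([554.5,  53.2]), 99), 'blue': (array([569.7,  88.3]), 80), 'purple': (array([517. ,  87.2]), 25), 'white': (array([543.1, 104. ]), 43)}
{'red': (array([515.1,  56.5]), 98), 'yellow': (array([548.7,  48.4]), 99), 'blue': (array([571.1,  86.4]), 76), 'purple': (array([517.1,  87.7]), 25), 'white': (array([541.6, 104.7]), 43)}
```

View pics/s6z.png

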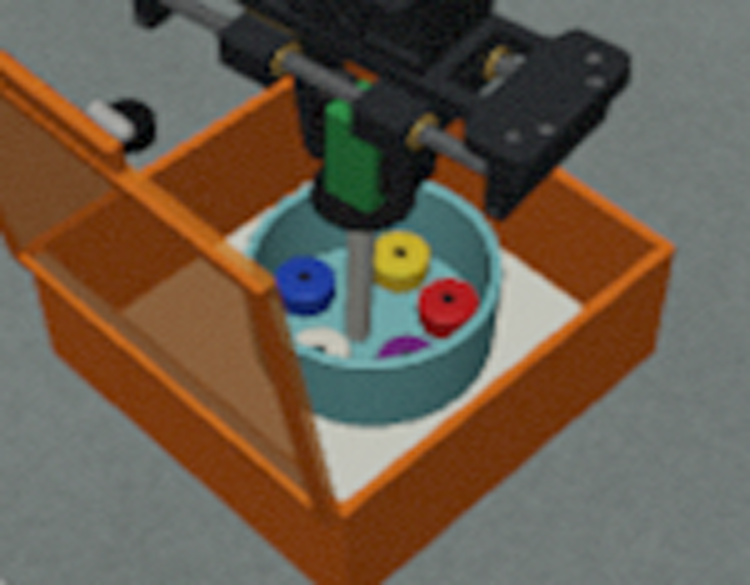

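View pics/w6z.png

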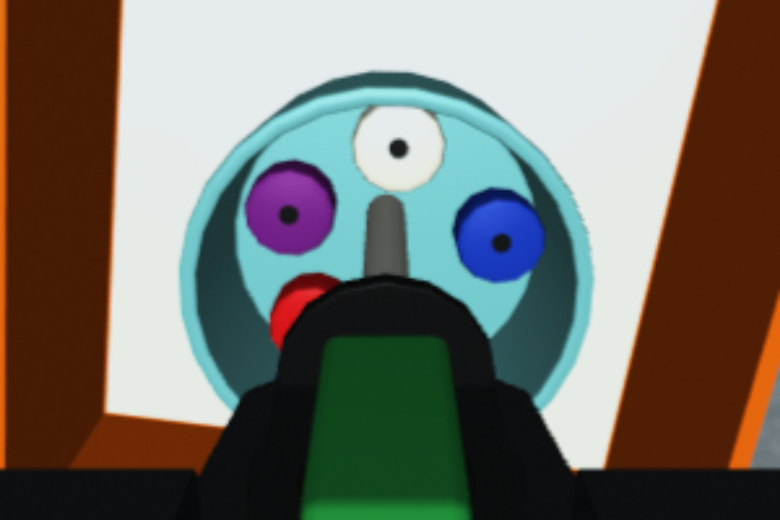

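Request:
carry_out:
  targets: [0.005,-0.004,0,0,0.01,-0.008,0,0,0.015,-0.012,0,0,0.019,-0.016,0,0,0.023,-0.019,0,0,0.026,-0.022,0,0,0.026,-0.022,0,0]

```text
t: 7.23
eef_pos: [566.1, 54.1, 137.7]
tcp_rot: [-0.031, 1.57, 0.031]
force: [-0.3, 0.2, 0.2]
gripper_width: 0.266
```

```bash
python3 - <<'E'
from h import *
np.set_printoptions(precision=2,suppress=True)
c=shot('wrist','w7');print(c['state']['eef_pos'],c['state']['force'],tip(c),beads(c))
d=shot('side','s7');print(beads(d))
cv2.imwrite('pics/s7z.png',np.hstack([cv2.resize(d['pixels'][200:330,250:380],(390,390)),cv2.resize(c['pixels'][100:300,220:420],(390,390))]))
E
```

```text
[566.09  54.07 137.66] [-0.25  0.18  0.17] (array([564.35,  62.06]), np.float64(0.06065615550685977)) {'red': (array([515.5,  53.7]), 863), 'yellow': (array([546.7,  49.3]), 548), 'blue': (array([571.7,  83.3]), 899), 'purple': (array([508.3,  90.2]), 956), 'white': (array([539.5, 110.9]), 1016)}
{'red': (array([514.9,  56.8]), 102), 'yellow': (array([548.7,  48.7]), 99), 'blue': (array([570.5,  86.8]), 78), 'purple': (array([517.3,  87.5]), 25), 'white': (array([542.2, 105.1]), 39)}
```

View pics/s7z.png

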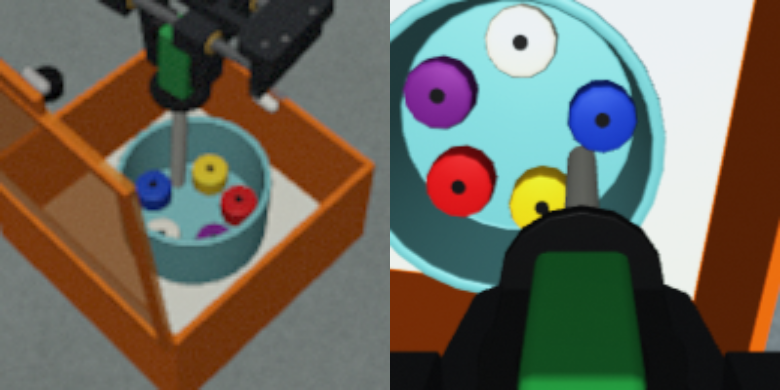

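Request:
carry_out:
  targets: [-0.002,-0.004,0,0,-0.005,-0.007,0,0,-0.008,-0.01,0,0,-0.011,-0.012,0,0,-0.014,-0.014,0,0,-0.018,-0.015,0,0,-0.022,-0.016,0,0,-0.025,-0.016,0,0]

```text
t: 8.0
eef_pos: [541.4, 43.2, 138.8]
tcp_rot: [-0.029, 1.566, 0.039]
force: [1.7, 8.6, -0.7]
gripper_width: 0.266
```

```bash
python3 - <<'E'
from h import *
np.set_printoptions(precision=2,suppress=True)
c=shot('wrist','w8');print(c['state']['eef_pos'],c['state']['force'],tip(c),beads(c))
d=shot('side','s8');print(beads(d))
cv2.imwrite('pics/s8z.png',np.hstack([cv2.resize(d['pixels'][200:330,250:380],(390,390)),cv2.resize(c['pixels'][100:300,220:420],(390,390))]))
E
```

```text
[541.36  43.22 138.78] [ 1.74  8.63 -0.66] (array([540.29,  60.67]), np.float64(0.12665265268105433)) {'red': (array([510.4,  55.2]), 877), 'yellow': (array([528.7,  45.9]), 306), 'blue': (array([571.,  84.]), 917), 'purple': (array([507.5,  89.9]), 946), 'white': (array([539.1, 110.7]), 1015)}
{'red': (array([512.2,  58.2]), 86), 'yellow': (array([534.3,  45. ]), 87), 'blue': (array([570.7,  86.8]), 87), 'purple': (array([517.1,  87.6]), 25), 'white': (array([541.3, 105.2]), 42)}
```

View pics/s8z.png

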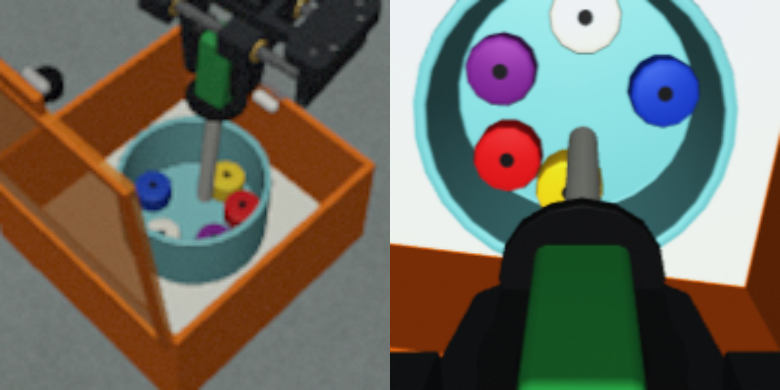

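Request:
carry_out:
  targets: [0,0.008,0,0,0,0.018,0,0,0,0.028,0,0,0,0.036,0,0,0,0.044,0,0,0,0.05,0,0,0,0.055,0,0,0,0.055,0,0]

```text
t: 8.77
eef_pos: [539.4, 91.3, 137.4]
tcp_rot: [-0.037, 1.573, 0.028]
force: [-1.1, -6.7, 1.2]
gripper_width: 0.269
```

```bash
cat >> h.py <<'E'
def look(i):
    np.set_printoptions(precision=2,suppress=True)
    c=shot('wrist','w%d'%i);print(c['state']['eef_pos'],c['state']['force'],tip(c));print(beads(c))
    d=shot('side','s%d'%i);print(beads(d))
    cv2.imwrite('pics/s%dz.png'%i,np.hstack([cv2.resize(d['pixels'][200:330,250:380],(390,390)),cv2.resize(c['pixels'][100:300,220:420],(390,390))]))
E
python3 -c "
from h import *
look(9)"
```

```text
[539.37  91.26 137.36] [-1.12 -6.67  1.17] (array([537.61,  89.81]), np.float64(-0.008145951547505033))
{'red': (array([503.9,  58.5]), 322), 'blue': (array([571.3,  84.7]), 825), 'purple': (array([507.8,  90.6]), 843), 'white': (array([539.2, 110.3]), 770)}
{'red': (array([512.2,  58.4]), 88), 'yellow': (array([535.6,  46.4]), 90), 'blue': (array([571.5,  87.3]), 73), 'purple': (array([517.,  87.]), 26), 'white': (array([541.2, 104.9]), 43)}
```

View pics/s9z.png

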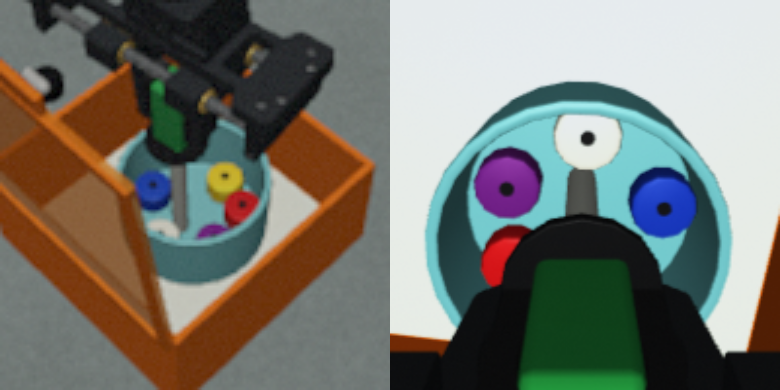

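Request:
carry_out:
  targets: [0.001,-0.012,0,0,0.004,-0.024,0,0,0.01,-0.032,0,0,0.018,-0.038,0,0,0.026,-0.043,0,0,0.026,-0.043,0,0]

```text
t: 9.37
eef_pos: [568.4, 49.6, 137.8]
tcp_rot: [-0.031, 1.569, 0.031]
force: [-0.1, -1.0, -0.4]
gripper_width: 0.268
```

Request:
carry_out:
  targets: [-0.004,-0.004,0,0,-0.008,-0.007,0,0,-0.013,-0.009,0,0,-0.018,-0.011,0,0,-0.023,-0.012,0,0,-0.028,-0.012,0,0,-0.028,-0.012,0,0]

```text
t: 9.95
eef_pos: [541.8, 36.3, 139.6]
tcp_rot: [-0.034, 1.561, 0.029]
force: [8.9, -6.7, 0.6]
gripper_width: 0.27
```

```bash
python3 -c "
from h import *
look(10)"
```

```text
[541.8   36.31 139.62] [ 8.9  -6.73  0.56] (array([541.95,  30.05]), np.float64(-0.10826369478181577))
{'red': (array([505.2,  65.5]), 931), 'yellow': (array([527. ,  49.3]), 891), 'blue': (array([571.4,  83.9]), 943), 'purple': (array([506.3,  93.1]), 1014), 'white': (array([539.4, 111. ]), 1064)}
{'red': (array([510.1,  66.4]), 54), 'yellow': (array([527.2,  51.9]), 99), 'blue': (array([571. ,  86.5]), 74), 'purple': (array([517.7,  89. ]), 18), 'white': (array([541.5, 104.5]), 42)}
```

View pics/s10z.png

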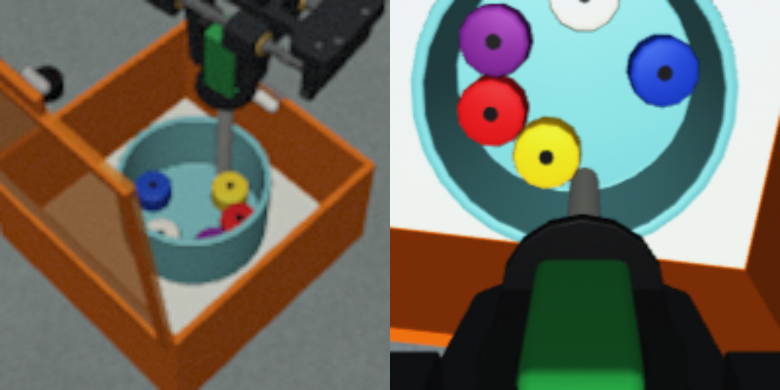

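Request:
carry_out:
  targets: [0.007,0.005,0,0,0.008,0.016,0,0,0.008,0.032,0,0,0.011,0.044,0,0,0.014,0.051,0,0,0.019,0.057,0,0,0.024,0.062,0,0,0.027,0.065,0,0]

```text
t: 10.72
eef_pos: [560.8, 100.3, 136.4]
tcp_rot: [-0.038, 1.582, 0.026]
force: [-9.5, -9.5, 8.2]
gripper_width: 0.267
```

```bash
python3 -c "
from h import *
look(11)"
```

```text
[560.79 100.28 136.37] [-9.49 -9.45  8.17] (array([559.24, 103.37]), np.float64(-0.18686540452286132))
{'red': (array([505.1,  68.5]), 790), 'yellow': (array([529. ,  79.6]), 563), 'blue': (array([575.3,  89.3]), 426), 'purple': (array([510.5,  96.4]), 848), 'white': (array([544.6, 108.9]), 659)}
{'red': (array([510.2,  68.7]), 55), 'yellow': (array([531.2,  78.5]), 99), 'blue': (array([571.2,  86.8]), 27), 'purple': (array([519.6,  91. ]), 22), 'white': (array([546.2, 105.5]), 50)}
```

View pics/s11z.png

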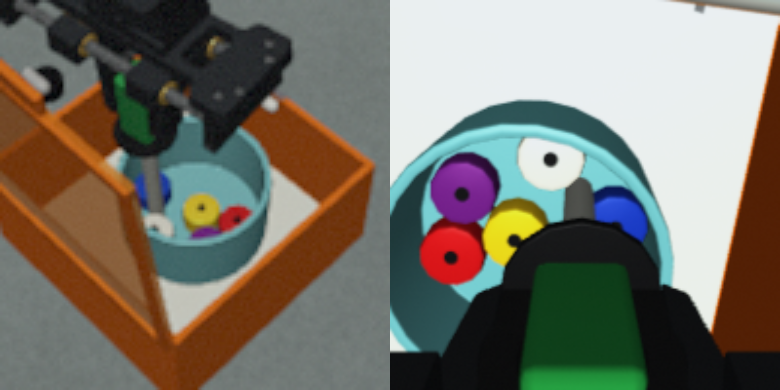

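```bash
python3 - <<'E'
from h import *
np.set_printoptions(precision=1,suppress=True)
c=load('w11');W=cloud(c);e=c['state']['eef_pos']
cv2.imwrite('pics/w11z.png',cv2.resize(c['pixels'][150:260,250:390],None,fx=5.5,fy=5.5,interpolation=cv2.INTER_CUBIC))
for v in range(188,216,3):
  for u in (315,318,321): print((u,v),W[v,u]-e*[1,1,0],end=' ')
  print()
E
```

```text
(315, 188) [-5.1  5.8 27.2] (318, 188) [-2.8  4.9 23.8] (321, 188) [-0.3  1.  10.1] 
(315, 191) [-5.1  3.1 26.3] (318, 191) [-2.7  0.4 17.1] (321, 191) [-0.2 -1.8  9.5] 
(315, 194) [-5.   0.5 26. ] (318, 194) [-2.6  0.7 26.2] (321, 194) [-0.2 -0.1 23.4] 
(315, 197) [-4.8  0.6 34. ] (318, 197) [-2.5  1.2 35.6] (321, 197) [-0.2  0.3 32.4] 
(315, 200) [-4.6  1.4 43.6] (318, 200) [-2.4  1.4 43.4] (321, 200) [-0.2  0.7 41. ] 
(315, 203) [-4.5  1.3 50.3] (318, 203) [-2.3  1.9 51.8] (321, 203) [-0.2  1.6 50.4] 
(315, 206) [-4.4  1.9 58.4] (318, 206) [-2.3  2.2 58.9] (321, 206) [-0.2  1.9 58. ] 
(315, 209) [-4.2  2.1 65. ] (318, 209) [-2.2  2.1 64.9] (321, 209) [-0.1  1.9 64.1] 
(315, 212) [ -3.8  20.5 120.2] (318, 212) [ -2.3  20.9 121. ] (321, 212) [ -0.7  20.8 120.7] 
(315, 215) [ -3.7  20.1 123.5] (318, 215) [ -2.2  20.2 123.5] (321, 215) [ -0.7  20.3 123.7]
```

View pics/w11z.png

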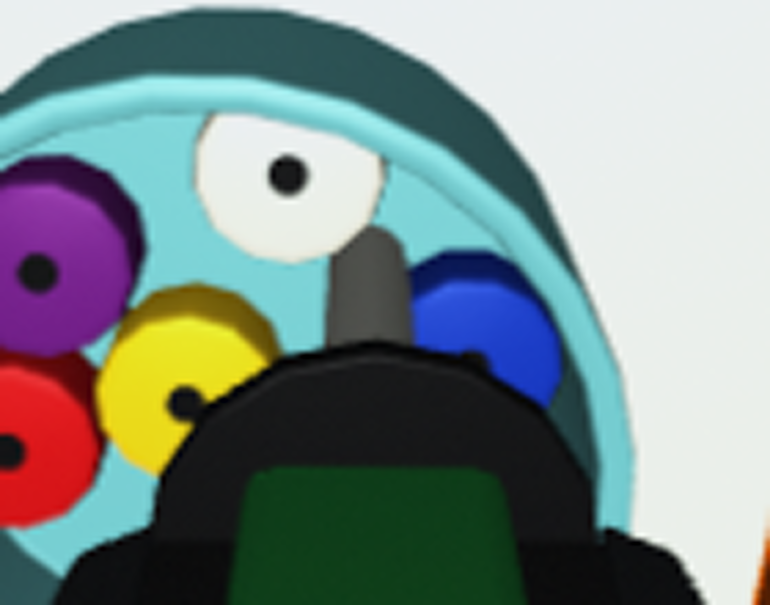

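Request:
carry_out:
  targets: [0.002,-0.002,0.001,0,0.004,-0.006,0.001,0,0.006,-0.01,0.001,0,0.007,-0.015,0.001,0,0.008,-0.02,0.001,0]

```text
t: 11.23
eef_pos: [563.3, 88.0, 136.0]
tcp_rot: [-0.032, 1.59, 0.037]
force: [-16.5, 7.6, 6.2]
gripper_width: 0.268
```

```bash
python3 -c "
from h import *
look(12)"
```

```text
[563.33  87.99 136.03] [-16.48   7.65   6.22] (array([559.23,  87.64]), np.float64(-0.1150436629445309))
{'red': (array([505.2,  68. ]), 821), 'yellow': (array([530.9,  77.6]), 776), 'blue': (array([574.7,  85.4]), 575), 'purple': (array([510.7,  95.9]), 892), 'white': (array([544.6, 109.4]), 774)}
{'red': (array([510.2,  68.8]), 56), 'yellow': (array([531.1,  78.8]), 102), 'blue': (array([574. ,  88.6]), 37), 'purple': (array([517.1,  90.6]), 21), 'white': (array([545.2, 105.2]), 48)}
```

View pics/s12z.png

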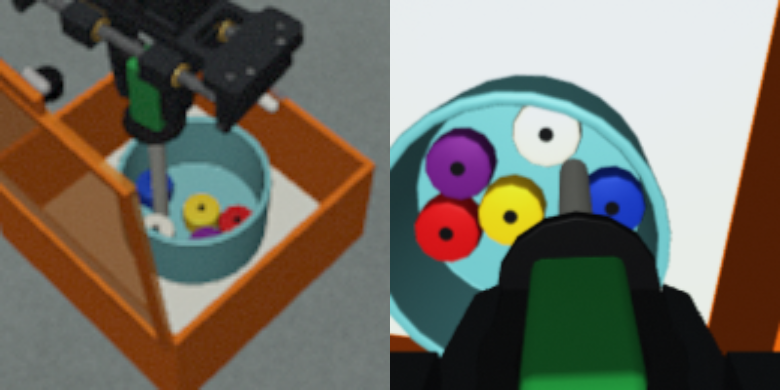

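Request:
carry_out:
  targets: [-0.01,0.003,0,0,-0.018,0.006,0,0,-0.02,0.006,0.01,0,-0.02,0.006,0.03,0,-0.02,0.006,0.038,0,-0.02,0.006,0.038,0]

```text
t: 11.83
eef_pos: [555.3, 90.3, 179.5]
tcp_rot: [-0.031, 1.565, 0.033]
force: [-0.3, 0.2, -0.7]
gripper_width: 0.266
```

```bash
python3 -c "
from h import *
look(13)
c=load('w13');W=cloud(c);e=c['state']['eef_pos']
for v in range(170,216,3):
  print(v,[ (W[v,u]-e).round(1).tolist() for u in (316,320)])
"
```

```text
[555.28  90.34 179.49] [-0.27  0.16 -0.71] (array([553.43,  90.63]), np.float64(0.005241849148180913))
{'red': (array([504.8,  68.1]), 619), 'yellow': (array([531.2,  76.7]), 620), 'blue': (array([572.3,  81.9]), 566), 'purple': (array([510.2,  96. ]), 665), 'white': (array([541. , 102.1]), 665)}
{'red': (array([510.,  69.]), 56), 'yellow': (array([531.4,  78.5]), 100), 'blue': (array([570.5,  88.3]), 54), 'purple': (array([517.2,  90.5]), 21), 'white': (array([541.6, 101.6]), 89)}
170 [[-2.8, 11.1, -153.1], [1.2, 7.4, -169.7]]
173 [[-2.7, 8.3, -153.0], [1.3, 4.7, -169.0]]
176 [[-2.6, 5.6, -152.8], [1.4, 1.6, -169.7]]
179 [[-2.3, -1.4, -169.2], [1.5, -1.5, -170.2]]
182 [[-2.2, -4.6, -169.9], [1.7, -4.6, -170.6]]
185 [[-2.6, 7.4, -115.5], [0.6, 7.3, -116.6]]
188 [[-2.6, 7.5, -106.4], [0.5, 7.2, -108.1]]
191 [[-2.6, 7.2, -99.3], [0.5, 7.0, -100.5]]
194 [[-2.6, 7.2, -91.6], [0.4, 6.9, -92.8]]
197 [[-2.6, 6.9, -85.1], [0.3, 7.0, -85.3]]
200 [[-2.6, 6.9, -78.3], [0.2, 6.8, -78.8]]
203 [[-2.5, 6.8, -72.0], [0.2, 7.0, -71.5]]
206 [[-2.5, 6.7, -66.0], [0.1, 7.0, -65.3]]
209 [[-3.1, 22.5, -15.3], [-1.1, 22.4, -16.0]]
212 [[-3.1, 22.2, -11.8], [-1.1, 22.2, -11.9]]
215 [[-3.0, 20.3, -12.7], [-1.0, 20.7, -11.7]]
```

View pics/s13z.png

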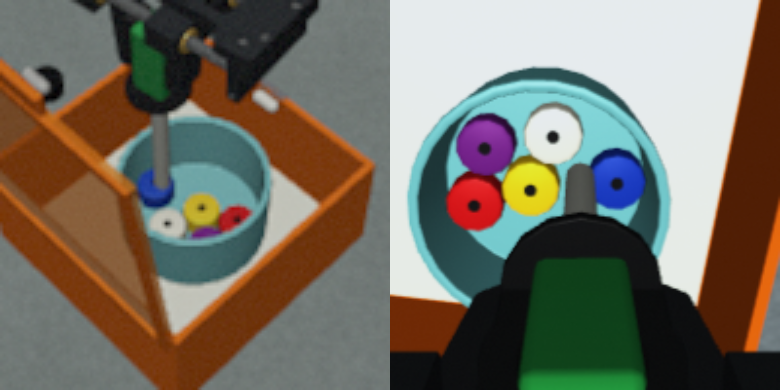

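Request:
carry_out:
  targets: [0.007,0.007,0,0,0.014,0.014,0,0,0.014,0.014,0,0,0.014,0.014,-0.01,0,0.014,0.014,-0.022,0,0.014,0.014,-0.034,0,0.014,0.014,-0.039,0,0.014,0.014,-0.039,0]

```text
t: 12.6
eef_pos: [565.5, 103.4, 135.4]
tcp_rot: [-0.033, 1.575, 0.032]
force: [-0.3, -0.6, 0.0]
gripper_width: 0.271
```

```bash
python3 -c "
from h import *
look(14)
"
```

```text
[565.51 103.45 135.39] [-0.29 -0.64  0.05] (array([564.4 , 109.51]), np.float64(-0.05330383552165886))
{'red': (array([505.2,  68.3]), 799), 'yellow': (array([528.7,  78.6]), 578), 'blue': (array([576.6,  92. ]), 51), 'purple': (array([510.5,  96.3]), 868), 'white': (array([541.3, 102.6]), 855)}
{'red': (array([510.,  69.]), 56), 'yellow': (array([531.2,  78.3]), 98), 'blue': (array([570.1,  82.9]), 67), 'purple': (array([516.9,  90.8]), 21), 'white': (array([541.9, 101.7]), 89)}
```

View pics/s14z.png

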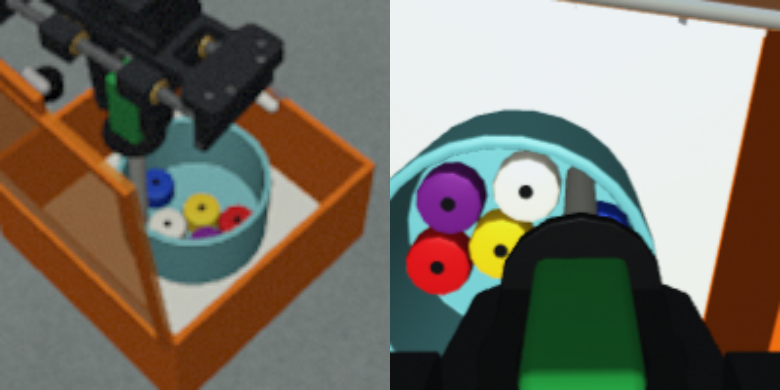

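Request:
carry_out:
  targets: [0.004,-0.004,0,0,0.007,-0.01,0,0,0.0095,-0.0165,0,0,0.011,-0.023,0,0,0.011,-0.03,0,0,0.0095,-0.037,0,0,0.007,-0.043,0,0,0.004,-0.049,0,0]

```text
t: 13.37
eef_pos: [570.8, 54.2, 137.7]
tcp_rot: [-0.032, 1.571, 0.032]
force: [0.4, 0.1, -0.1]
gripper_width: 0.268
```

```bash
python3 -c "
from h import *
look(15)
"
```

```text
[570.79  54.21 137.7 ] [ 0.4   0.05 -0.06] (array([569.18,  49.4 ]), np.float64(-0.10770935259654761))
{'red': (array([505.2,  67.6]), 895), 'yellow': (array([531.5,  76. ]), 921), 'blue': (array([550.8,  48.6]), 696), 'purple': (array([510.6,  95.3]), 990), 'white': (array([541.3, 101.7]), 980)}
{'red': (array([510.1,  68.7]), 55), 'yellow': (array([531.5,  78.6]), 98), 'blue': (array([549.9,  49.9]), 78), 'purple': (array([517. ,  90.7]), 21), 'white': (array([541.2, 101.8]), 89)}
```

View pics/s15z.png

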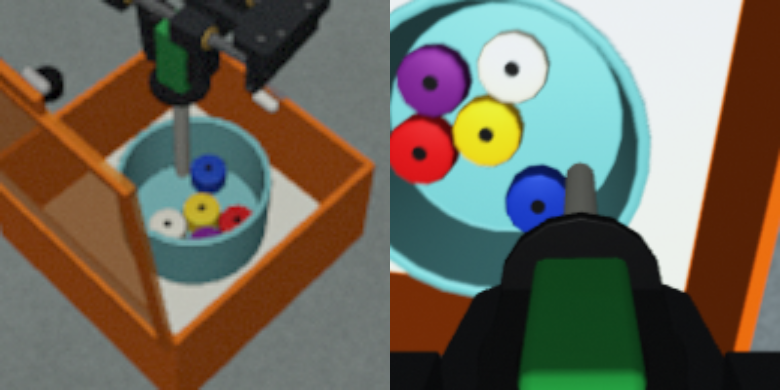

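```bash
python3 -c "
from h import *
d=load('s14');cv2.imwrite('pics/s14f.png',cv2.resize(d['pixels'][60:340,180:460],None,fx=2.1,fy=2.1))
e=d['state']['eef_pos'];T=np.eye(4)
w=load('w14');print(T_wc(w)[:3,3],proj(d,T_wc(w)[:3,3]), proj(d,e))
c=load('w15');W=cloud(c);e=c['state']['eef_pos']
for v in range(180,216,3):
  print(v,[ (W[v,u]-e).round(1).tolist() for u in (316,320)])
"
```

```text
[561.71186159 183.07054116 280.81534934] [258.81168319 213.4291046 ] [294.76901424 237.91598851]
180 [[-3.3, 8.2, -128.1], [0.0, 8.1, -128.9]]
183 [[-3.2, 5.4, -128.7], [0.1, 6.0, -127.2]]
186 [[-3.2, 7.6, -111.6], [-0.0, 7.2, -113.4]]
189 [[-3.2, 7.1, -104.7], [-0.1, 7.0, -105.6]]
192 [[nan, nan, nan], [-0.1, 7.4, -96.1]]
195 [[-3.1, 7.0, -89.6], [-0.2, 7.1, -89.6]]
198 [[-3.0, 6.9, -82.6], [-0.2, 7.0, -82.5]]
201 [[-3.0, 7.0, -75.4], [-0.2, 6.8, -76.4]]
204 [[-2.9, 7.0, -69.0], [-0.2, 7.0, -69.5]]
207 [[-2.9, 6.7, -63.9], [-0.3, 6.9, -63.7]]
210 [[-3.2, 22.6, -13.5], [-1.2, 22.3, -14.6]]
213 [[-3.1, 21.6, -11.9], [-1.1, 21.5, -12.4]]
```

View pics/s14f.png

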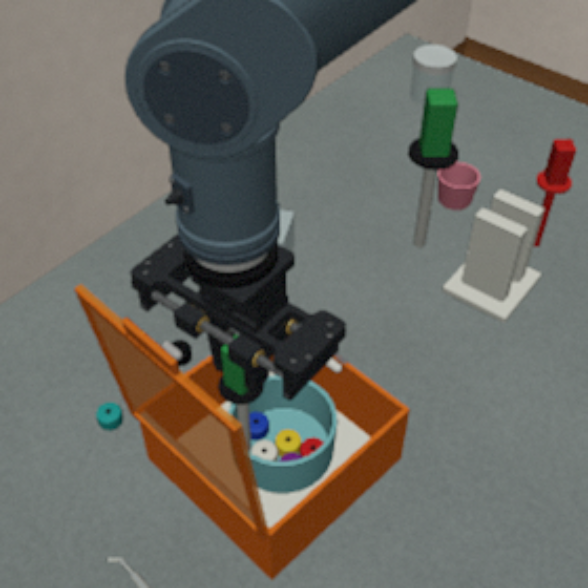

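Request:
carry_out:
  targets: [0.001,0.004,0.012,0,0,0.008,0.03,0,-0.01,0.016,0.035,0,-0.024,0.032,0.035,0,-0.038,0.048,0.035,0,-0.0465,0.06,0.035,0,-0.0465,0.061,0.035,0,-0.0465,0.061,0.035,0]

```text
t: 14.13
eef_pos: [524.1, 117.1, 173.1]
tcp_rot: [-0.034, 1.57, 0.034]
force: [0.0, 0.1, -1.1]
gripper_width: 0.268
```

Request:
carry_out:
  targets: [0,0,-0.008,0,0,0,-0.018,0,0,0,-0.028,0,0,0,-0.035,0,0,0,-0.035,0]

```text
t: 14.55
eef_pos: [523.3, 115.4, 135.4]
tcp_rot: [-0.033, 1.574, 0.032]
force: [-0.1, -1.0, -0.2]
gripper_width: 0.265
```

```bash
python3 -c "
from h import *
look(16)
"
```

```text
[523.31 115.39 135.38] [-0.07 -1.03 -0.17] (array([522.88, 124.45]), np.float64(0.10194181073878819))
{'purple': (array([506.4, 102.2]), 190), 'white': (array([542.8, 106.5]), 537)}
{'red': (array([510.1,  68.9]), 55), 'yellow': (array([531.2,  78.5]), 100), 'blue': (array([544.7,  49.2]), 42), 'purple': (array([516.9,  90.8]), 21), 'white': (array([542.9, 102.3]), 37)}
```

View pics/s16z.png

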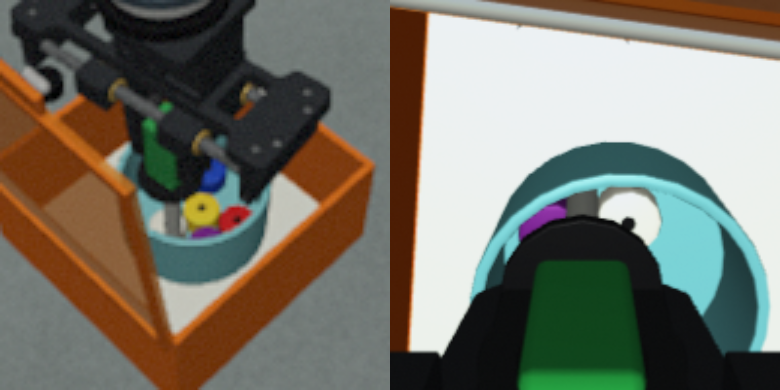

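Request:
carry_out:
  targets: [0.004,-0.003,0,0,0.008,-0.006,0,0,0.012,-0.009,0,0,0.016,-0.013,0,0,0.02,-0.017,0,0,0.024,-0.021,0,0,0.027,-0.024,0,0,0.027,-0.024,0,0]

```text
t: 15.32
eef_pos: [552.4, 90.9, 137.7]
tcp_rot: [-0.032, 1.57, 0.031]
force: [0.9, 0.2, -0.5]
gripper_width: 0.268
```

```bash
python3 -c "
from h import *
look(17)
"
```

```text
[552.43  90.86 137.7 ] [ 0.93  0.19 -0.46] (array([551.62,  88.59]), np.float64(-0.014692602552818592))
{'red': (array([504.9,  68.4]), 806), 'yellow': (array([529.7,  79. ]), 571), 'purple': (array([510.2,  96.2]), 864), 'white': (array([570.1,  83.4]), 537)}
{'red': (array([510.2,  68.7]), 55), 'yellow': (array([531.1,  78.4]), 100), 'blue': (array([549.7,  49.5]), 80), 'purple': (array([517. ,  90.7]), 21), 'white': (array([569.4,  86. ]), 48)}
```

View pics/s17z.png

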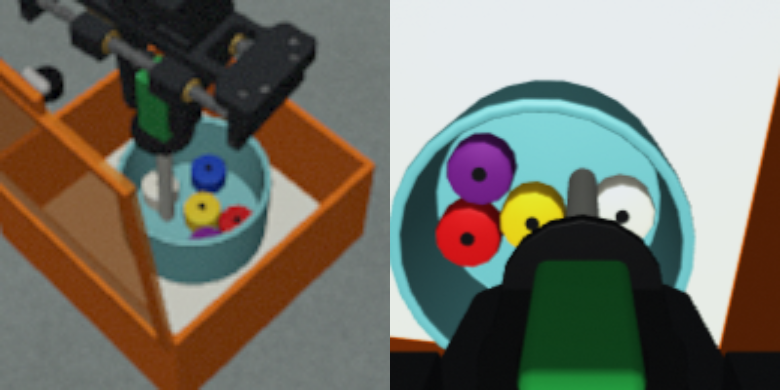

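Request:
carry_out:
  targets: [0,0,0.012,0,0,0,0.03,0,-0.01,-0.01,0.035,0,-0.022,-0.025,0.035,0,-0.034,-0.04,0.035,0,-0.039,-0.045,0.035,0,-0.039,-0.045,0.035,0,-0.039,-0.045,0.027,0]

```text
t: 16.08
eef_pos: [514.2, 47.9, 166.3]
tcp_rot: [-0.032, 1.567, 0.033]
force: [0.4, 0.2, -0.2]
gripper_width: 0.269
```

Request:
carry_out:
  targets: [0,0,-0.008,0,0,0,-0.018,0,0,0,-0.027,0,0,0,-0.027,0,0,0,-0.027,0]

```text
t: 16.5
eef_pos: [512.0, 47.5, 136.7]
tcp_rot: [-0.033, 1.573, 0.033]
force: [0.1, -0.2, -1.0]
gripper_width: 0.265
```

```bash
python3 -c "
from h import *
look(18)
"
```

```text
[512.04  47.45 136.66] [ 0.11 -0.18 -0.95] (array([510.35,  43.04]), np.float64(-0.06393722718299137))
{'red': (array([504.6,  67.6]), 902), 'yellow': (array([531.1,  75.4]), 920), 'blue': (array([549.5,  46.5]), 844), 'purple': (array([509.7,  95.4]), 965), 'white': (array([567.7,  79.6]), 949)}
{'red': (array([510.2,  68.7]), 56), 'yellow': (array([531.1,  78.5]), 99), 'blue': (array([549.3,  49.9]), 75), 'purple': (array([516.9,  90.8]), 21), 'white': (array([567.6,  82.8]), 107)}
```

View pics/s18z.png

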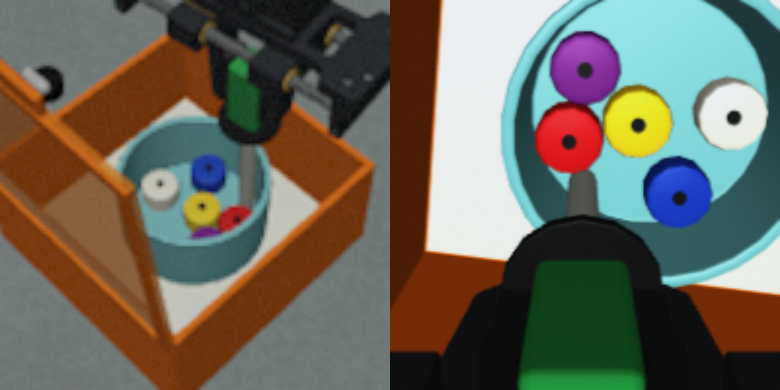

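Request:
carry_out:
  targets: [-0.002,0.003,0,0,-0.004,0.006,0,0,-0.006,0.009,0,0,-0.008,0.012,0,0,-0.0095,0.016,0,0,-0.011,0.02,0,0,-0.0115,0.023,0,0,-0.0115,0.023,0,0]

```text
t: 17.27
eef_pos: [500.9, 71.2, 137.8]
tcp_rot: [-0.033, 1.57, 0.034]
force: [-0.6, -0.5, 0.0]
gripper_width: 0.268
```

```bash
python3 -c "
from h import *
look(19)
"
```

```text
[500.92  71.21 137.79] [-0.58 -0.52  0.01] (array([499.39,  68.92]), np.float64(-0.022335939414728462))
{'red': (array([513.9,  86.1]), 882), 'yellow': (array([537.5,  71.5]), 861), 'blue': (array([549.8,  46.8]), 780), 'purple': (array([526.8, 109.7]), 856), 'white': (array([567.8,  79.7]), 846)}
{'red': (array([518.2,  85.2]), 61), 'yellow': (array([538.3,  73.8]), 97), 'blue': (array([550.5,  50.6]), 60), 'purple': (array([532.2, 103.3]), 16), 'white': (array([567.1,  83.3]), 107)}
```

View pics/s19z.png

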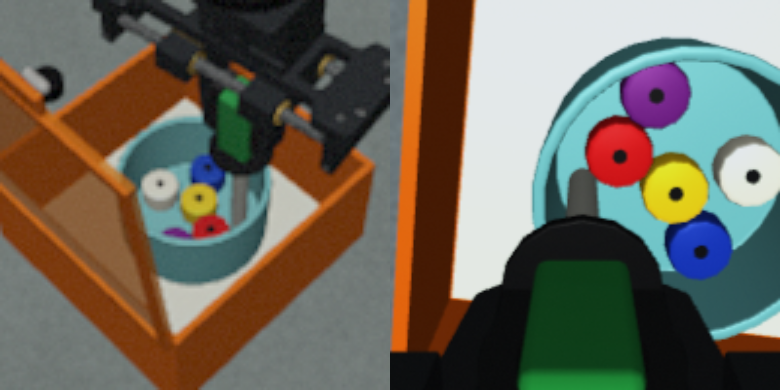

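Request:
carry_out:
  targets: [0.003,-0.005,0,0,0.005,-0.008,0,0,0.006,-0.005,0,0,0.007,-0.001,0,0,0.008,0.003,0,0,0.0095,0.006,0,0,0.011,0.009,0,0,0.011,0.009,0,0]

```text
t: 18.03
eef_pos: [508.8, 77.3, 136.7]
tcp_rot: [-0.036, 1.578, 0.029]
force: [-6.5, -5.7, 4.9]
gripper_width: 0.264
```

```bash
python3 -c "
from h import *
look(20)
"
```

```text
[508.83  77.28 136.68] [-6.47 -5.72  4.92] (array([506.58,  73.35]), np.float64(-0.026753627210900494))
{'red': (array([521.5,  88.8]), 882), 'yellow': (array([545.3,  74.8]), 863), 'blue': (array([559.2,  50.9]), 786), 'purple': (array([535.4, 111.4]), 854), 'white': (array([571.3,  84.4]), 861)}
{'red': (array([523.7,  88.9]), 80), 'yellow': (array([546.2,  77. ]), 99), 'blue': (array([560. ,  56.2]), 52), 'purple': (array([539. , 106.2]), 22), 'white': (array([569.6,  88. ]), 103)}
```

View pics/s20z.png

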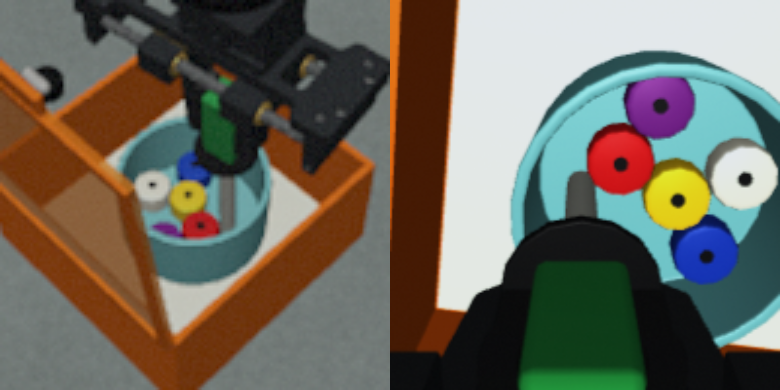

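Request:
carry_out:
  targets: [-0.005,-0.004,0.004,0,-0.005,-0.004,0.025,0,0.005,-0.005,0.037,0,0.022,-0.007,0.037,0,0.04,-0.01,0.037,0,0.056,-0.014,0.037,0,0.064,-0.0155,0.037,0,0.065,-0.0155,0.037,0]

```text
t: 18.8
eef_pos: [578.6, 63.7, 174.9]
tcp_rot: [-0.031, 1.569, 0.033]
force: [-1.2, 0.1, -0.4]
gripper_width: 0.266
```

```bash
python3 -c "
from h import *
look(21)
c=load('w21');W=cloud(c);e=c['state']['eef_pos']
for v in range(185,210,5):
  print(v,[ (W[v,u]-e).round(1).tolist() for u in (316,320)])
"
```

```text
[578.63  63.69 174.91] [-1.23  0.13 -0.41] (array([577.26,  61.64]), np.float64(-0.009920790981577624))
{'red': (array([521.4,  88.8]), 715), 'yellow': (array([545.7,  74.9]), 686), 'blue': (array([559.7,  51.2]), 626), 'purple': (array([536.2, 112.1]), 757), 'white': (array([571.4,  84.7]), 696)}
{'red': (array([523.1,  88.7]), 73), 'yellow': (array([545.9,  77.4]), 98), 'blue': (array([559.8,  52.5]), 69), 'purple': (array([538.9, 105.7]), 23), 'white': (array([569.9,  87.6]), 102)}
185 [[-2.7, -6.6, -166.2], [1.1, -6.3, -166.0]]
190 [[-2.9, 4.8, -110.2], [0.2, 5.3, -109.1]]
195 [[-2.9, 5.4, -95.0], [0.1, 5.2, -95.9]]
200 [[-2.8, 5.1, -83.9], [0.0, 5.3, -83.5]]
205 [[-2.7, 5.1, -72.6], [-0.0, 5.2, -72.7]]
```

View pics/s21z.png

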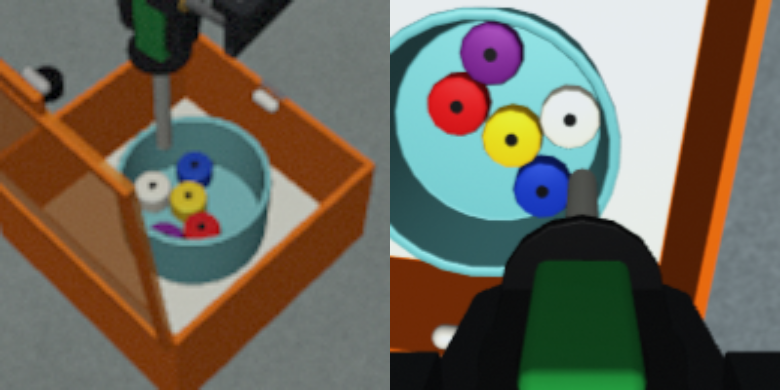

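Request:
carry_out:
  targets: [0,0.0015,0,0,0,0.0015,-0.01,0,0,0.0015,-0.02,0,0,0.0015,-0.03,0,0,0.0015,-0.037,0,0,0.0015,-0.037,0]

```text
t: 19.4
eef_pos: [575.4, 64.8, 135.3]
tcp_rot: [-0.033, 1.574, 0.032]
force: [-0.8, -0.2, -1.4]
gripper_width: 0.264
```

Request:
carry_out:
  targets: [-0.004,0.001,0,0,-0.008,0.003,0,0,-0.012,0.004,0,0,-0.016,0.006,0,0,-0.02,0.007,0,0,-0.023,0.008,0,0,-0.026,0.008,0,0,-0.026,0.008,0,0]

```text
t: 20.07
eef_pos: [550.5, 73.1, 137.8]
tcp_rot: [-0.033, 1.571, 0.033]
force: [-0.1, -0.1, -1.3]
gripper_width: 0.267
```

```bash
python3 -c "
from h import *
look(22)
"
```

```text
[550.51  73.13 137.83] [-0.09 -0.15 -1.32] (array([548.97,  70.8 ]), np.float64(-0.01427208468736818))
{'red': (array([507.3,  94.2]), 906), 'yellow': (array([529.9,  78.4]), 862), 'blue': (array([563.7,  60.3]), 95), 'purple': (array([535.9, 111.8]), 896), 'white': (array([568.6,  89.3]), 889)}
{'red': (array([515.3,  88.9]), 16), 'yellow': (array([529.6,  80.5]), 99), 'blue': (array([556. ,  50.3]), 47), 'purple': (array([539.5, 106.3]), 20), 'white': (array([566.6,  91.7]), 93)}
```

View pics/s22z.png

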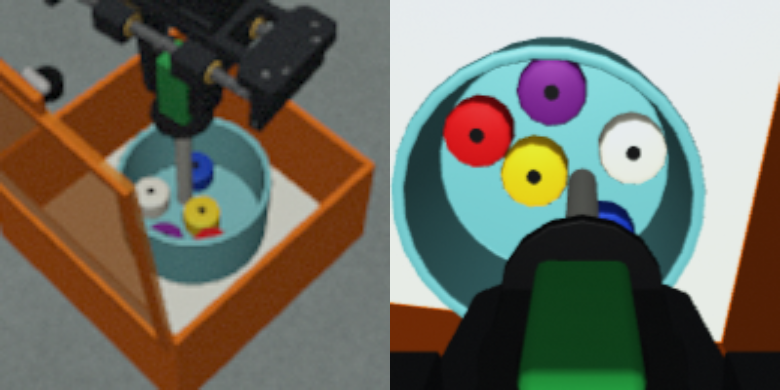

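Request:
carry_out:
  targets: [0,0,0.012,0,0,0,0.035,0,0,0,0.065,0,0,0,0.1,0,0,0,0.128,0,0,-0.01,0.134,-7,-0.003,-0.03,0.134,-14,-0.008,-0.06,0.134,-21]

```text
t: 20.83
eef_pos: [543.9, 15.4, 273.8]
tcp_rot: [0.258, 1.553, -0.254]
force: [0.9, -1.0, -0.8]
gripper_width: 0.267
```

Request:
carry_out:
  targets: [-0.005,-0.035,0,-7,-0.01,-0.07,0,-14,-0.015,-0.105,0,-21,-0.02,-0.14,0,-28,-0.026,-0.175,0,-35,-0.032,-0.21,0,-42,-0.038,-0.24,0,-49,-0.043,-0.265,0,-56]

```text
t: 21.5
eef_pos: [499.3, -254.7, 272.8]
tcp_rot: [1.015, 1.32, -1.015]
force: [-0.7, -0.2, 0.4]
gripper_width: 0.266
```

Request:
carry_out:
  targets: [-0.002,-0.015,0,-7,-0.004,-0.026,0,-13,-0.0045,-0.032,0,-13,-0.0045,-0.0335,0,-13,-0.0045,-0.0335,0,-13,-0.0045,-0.0335,0,-13]

```text
t: 22.0
eef_pos: [496.1, -284.3, 271.9]
tcp_rot: [1.177, 1.23, -1.175]
force: [-1.0, 0.2, -0.4]
gripper_width: 0.269
```

```bash
python3 - <<'E'
from h import *
np.set_printoptions(precision=1,suppress=True)
t=shot('top','t23');print('top now',beads(t));t0=load('top0');print('top0',beads(t0))
cv2.imwrite('pics/t23z.png',cv2.resize(t['pixels'][170:270,190:330],None,fx=4,fy=4,interpolation=cv2.INTER_CUBIC))
c=shot('wrist','w23');e=c['state']['eef_pos'];print(e,c['state']['force'],c['state']['tcp_rot']);W=cloud(c)
for v in range(185,215,5): print(v,[(W[v,u]-e).round(1).tolist() for u in (312,316,320,324)])
m=(abs(W[...,2]-124)<4)&(abs(W[...,0]-498)<60)&(abs(W[...,1]+282)<60);print(m.sum(),cv2.minAreaRect(W[m][:,:2].astype(np.float32)))
E
```

```text
top now {'red': (array([507.6,  93.3]), 59), 'yellow': (array([531.,  76.]), 61), 'blue': (array([562.7,  51.6]), 11), 'purple': (array([538. , 113.5]), 65), 'white': (array([568.3,  90.3]), 99)}
top0 {'red': (array([517.2,  53.1]), 55), 'yellow': (array([556.2,  50.1]), 60), 'blue': (array([572.6,  87.3]), 15), 'purple': (array([509.6,  89.8]), 59), 'white': (array([538.9, 107.1]), 100)}
[ 496.1 -284.2  271.9] [-0.3  0.4 -0.5] [ 1.2  1.2 -1.2]
185 [[-33.1, 5.5, -261.1], [-32.5, 0.5, -259.7], [-32.5, -4.4, -260.4], [-32.2, -9.4, -260.1]]
190 [[-39.4, 5.2, -260.3], [4.8, 1.1, -109.6], [5.0, -2.0, -109.5], [3.5, -5.3, -115.2]]
195 [[2.3, 4.1, -104.1], [4.9, 1.0, -96.0], [5.2, -1.9, -95.4], [3.3, -5.1, -102.1]]
200 [[2.6, 3.8, -90.5], [5.0, 1.0, -83.6], [4.8, -1.9, -84.6], [3.6, -4.9, -88.6]]
205 [[2.9, 3.6, -78.4], [4.7, 0.9, -73.5], [5.3, -1.8, -72.2], [4.0, -4.7, -76.2]]
210 [[3.4, 3.4, -66.8], [4.9, 0.8, -62.9], [5.3, -1.8, -61.9], [4.3, -4.5, -65.2]]
2533 ((494.427734375, -284.8531799316406), (59.95177459716797, 61.98822784423828), 2.0342700481414795)
```

View pics/t23z.png

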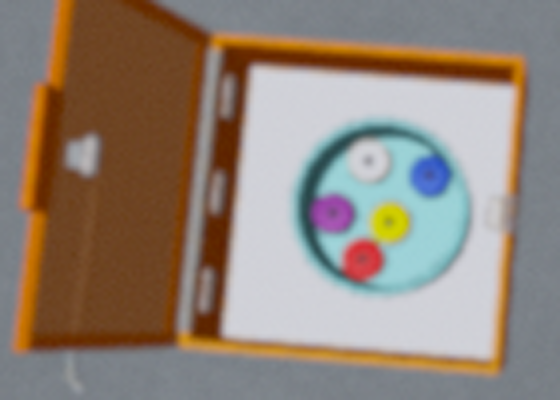

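View pics/w23.png

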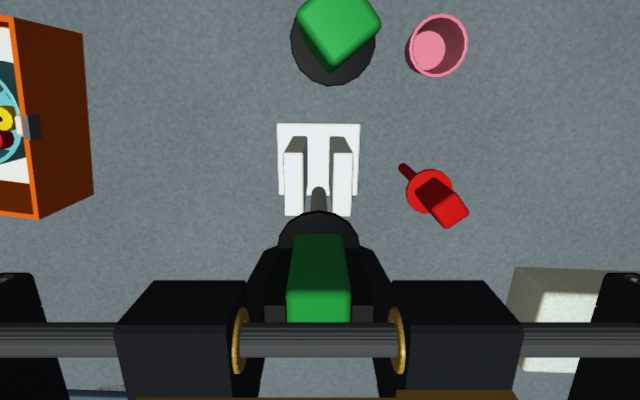

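Request:
carry_out:
  targets: [-0.0005,0.001,-0.015,0,-0.0005,0.001,-0.04,0,-0.0005,0.001,-0.065,0,-0.0005,0.001,-0.09,0,-0.0005,0.001,-0.108,0,-0.0005,0.001,-0.119,0,-0.0005,0.001,-0.125,0,-0.0005,0.001,-0.127,0]

```text
t: 22.77
eef_pos: [495.1, -284.0, 144.2]
tcp_rot: [1.178, 1.23, -1.178]
force: [-0.4, 0.4, -0.1]
gripper_width: 0.265
```

Request:
carry_out:
  targets: [0,0,-0.001,0,0,0,-0.002,0,0,0,-0.002,0]

```text
t: 23.02
eef_pos: [495.7, -284.7, 143.6]
tcp_rot: [1.179, 1.227, -1.178]
force: [0.0, -0.2, 0.4]
gripper_width: 0.269
```

```bash
python3 - <<'E'
from h import *
np.set_printoptions(precision=1,suppress=True)
d=shot('side','s24');print(d['state']['eef_pos'],d['state']['force'])
cv2.imwrite('pics/s24z.png',cv2.resize(d['pixels'][110:230,370:490],None,fx=5,fy=5,interpolation=cv2.INTER_CUBIC))
E
```

```text
[ 495.7 -284.7  143.6] [ 0.  -0.2  0.4]
```

View pics/s24z.png

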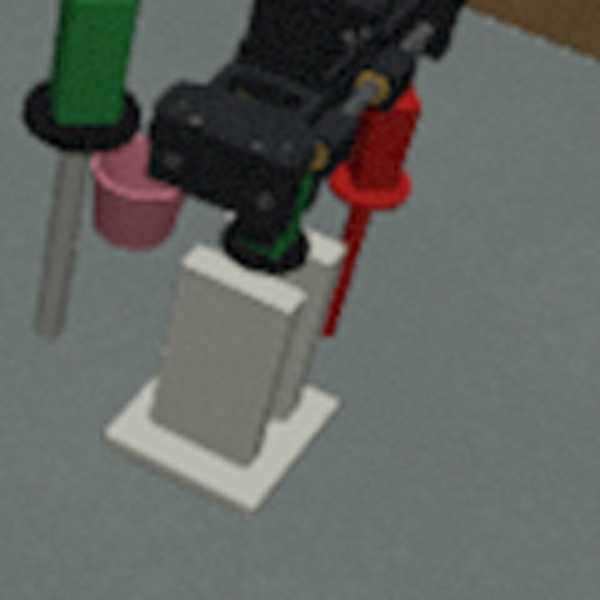

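Request:
carry_out:
  targets: [0,0,-0.001,0,0,0,-0.002,0,0,0,-0.003,0,0,0,-0.003,0]

```text
t: 23.4
eef_pos: [495.5, -284.7, 141.5]
tcp_rot: [1.179, 1.227, -1.178]
force: [-4.1, 2.6, 14.0]
gripper_width: 0.268
```

Request:
carry_out:
  targets: [0,0,0.002,0,0,0,0.002,0]

```text
t: 23.57
eef_pos: [495.4, -284.6, 142.3]
tcp_rot: [1.179, 1.227, -1.178]
force: [0.2, 0.1, -2.2]
gripper_width: 0.267
```

Request:
carry_out:
  targets: [0,0,0,0,0,0,0,0,0,0,0,0,0,0,0,0,0,0,0,0,0,0,0,0]
  hand: 0.6

```text
t: 24.07
eef_pos: [495.1, -284.4, 141.6]
tcp_rot: [1.179, 1.229, -1.179]
force: [0.7, -0.6, -0.2]
gripper_width: 0.698
```

```bash
python3 - <<'E'
from h import *
np.set_printoptions(precision=1,suppress=True)
d=shot('side','s25');print(d['state']['eef_pos'],d['state']['force'],d['state']['gripper_width'])
cv2.imwrite('pics/s25z.png',cv2.resize(d['pixels'][110:230,370:490],None,fx=5,fy=5,interpolation=cv2.INTER_CUBIC))
E
```

```text
[ 495.1 -284.4  141.6] [ 0.7 -0.6 -0.2] 0.6977051821296072
```

View pics/s25z.png

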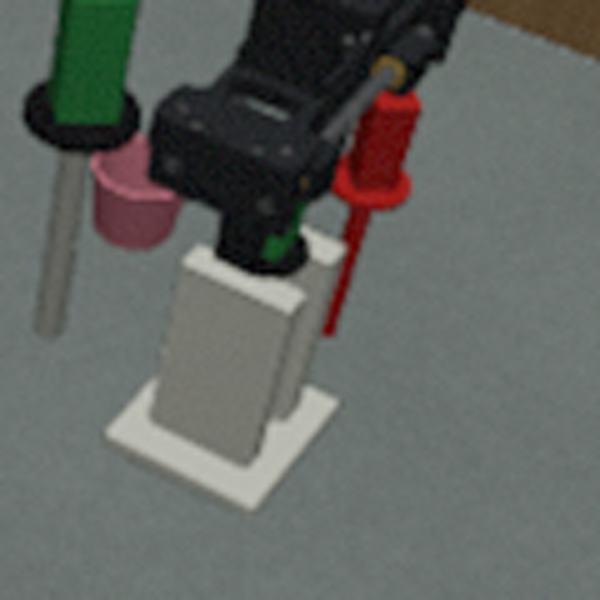

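Request:
carry_out:
  targets: [0,0,0.01,0,0,0,0.035,0,0,0,0.07,0,0,0,0.11,0,0,0,0.15,0,0,0,0.185,0,0,0,0.205,0,0,0,0.205,0]

```text
t: 24.78
eef_pos: [497.2, -285.6, 353.1]
tcp_rot: [1.18, 1.219, -1.175]
force: [0.3, -0.2, -0.1]
gripper_width: 0.798
```

```bash
python3 - <<'E'
from h import *
np.set_printoptions(precision=1,suppress=True)
c=shot('wrist','w26');W=cloud(c);print(c['state']['eef_pos'])
X,Y,Z=W[...,0],W[...,1],W[...,2]
n=(abs(X-497)<45)&(abs(Y+285)<50)
for a,b in [(178,192),(127,134),(119,127)]:
  m=n&(Z>a)&(Z<b);print(a,b,m.sum(),cv2.minAreaRect(W[m][:,:2].astype(np.float32)),W[m].mean(0))
d=shot('side','s26');cv2.imwrite('pics/s26z.png',cv2.resize(d['pixels'][110:230,370:490],None,fx=4,fy=4,interpolation=cv2.INTER_CUBIC))
E
```

```text
[ 497.2 -285.6  353.1]
178 192 599 ((495.50384521484375, -286.15081787109375), (23.7959041595459, 23.06764030456543), 1.6387850046157837) [ 496.3 -285.8  184.2]
127 134 531 ((498.11663818359375, -285.67071533203125), (37.937843322753906, 43.493228912353516), 3.131402015686035) [ 502.  -285.4  129.6]
119 127 1292 ((494.5695495605469, -284.93719482421875), (59.0917854309082, 61.96794509887695), 2.19762921333313) [ 496.1 -283.9  124.4]
```

View pics/s26z.png

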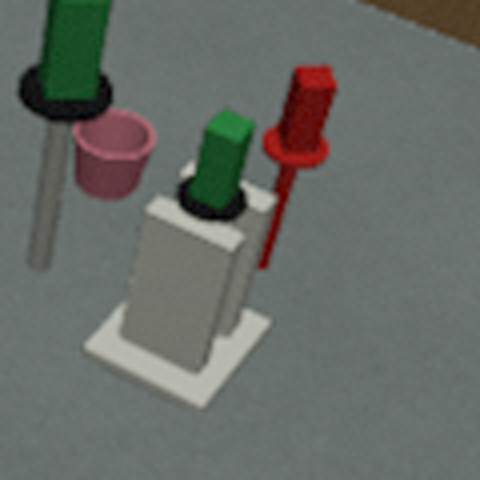

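View pics/w26.png

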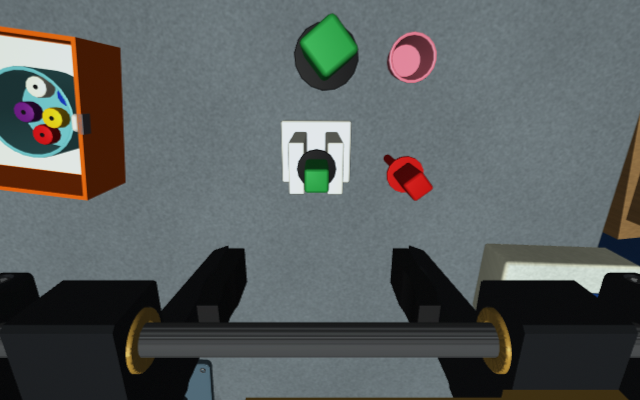

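Request:
carry_out:
  targets: [0.002,0.02,0.003,7,0.006,0.055,0.003,14,0.01,0.094,0.003,21,0.014,0.133,0.003,28,0.018,0.172,0.003,35,0.022,0.211,0.003,42,0.026,0.25,0.003,49,0.03,0.289,0.003,56]
  hand: -1
  force: 30

```text
t: 25.55
eef_pos: [523.9, 6.3, 348.3]
tcp_rot: [0.427, 1.531, -0.429]
force: [1.4, -0.1, -0.1]
gripper_width: 0.219
```

Request:
carry_out:
  targets: [0.005,0.039,0,7,0.01,0.078,0,14,0.015,0.117,0,20,0.02,0.156,0,26,0.023,0.19,0,26,0.026,0.22,0,26,0.026,0.238,0,26,0.0265,0.2405,0,26]

```text
t: 26.22
eef_pos: [549.4, 249.6, 347.8]
tcp_rot: [0.073, 1.574, -0.071]
force: [-0.8, 0.1, 0.4]
gripper_width: 0.007
```

Request:
carry_out:
  targets: [0,0,0,0,0,0,0,0]

```text
t: 26.38
eef_pos: [551.5, 243.4, 348.6]
tcp_rot: [0.077, 1.571, -0.08]
force: [0.6, 0.4, -0.5]
gripper_width: 0.005
```

```bash
python3 - <<'E'
from h import *
np.set_printoptions(precision=2,suppress=True)
d=shot('side','s27');s=d['state'];print(s['eef_pos'],s['tcp_rot'],s['gripper_width'],s['joint_positions'])
cv2.imwrite('pics/s27z.png',cv2.resize(d['pixels'][60:340,130:410],None,fx=2.1,fy=2.1))
E
```

```text
[551.53 243.42 348.64] [ 0.08  1.57 -0.08] 0.00531182291032521 [-0.14  0.41 -0.49  1.51  0.2   1.27 -0.75]
```

View pics/s27z.png

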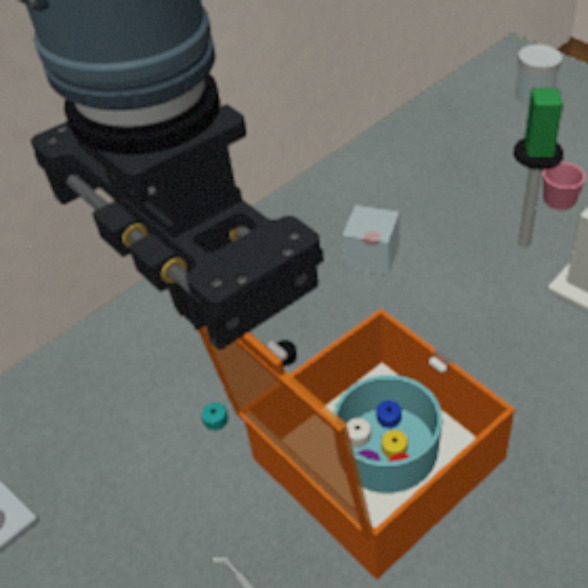

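Request:
carry_out:
  targets: [0,0,-0.035,0,0,0,-0.065,0,0,0,-0.085,0,0,0,-0.087,0,0,-0.01,-0.087,0,0,-0.02,-0.087,0,-0.001,-0.03,-0.086,0,-0.002,-0.04,-0.085,0]

```text
t: 27.1
eef_pos: [550.5, 203.8, 266.4]
tcp_rot: [0.079, 1.567, -0.077]
force: [0.8, 1.1, -1.1]
gripper_width: 0.004
```

```bash
python3 - <<'E'
from h import *
np.set_printoptions(precision=2,suppress=True)
d=shot('side','s28');s=d['state'];print(s['eef_pos'],s['force'])
cv2.imwrite('pics/s28z.png',cv2.resize(d['pixels'][60:340,130:410],None,fx=2.1,fy=2.1))
E
```

```text
[550.51 203.85 266.36] [ 0.81  1.11 -1.08]
```

View pics/s28z.png

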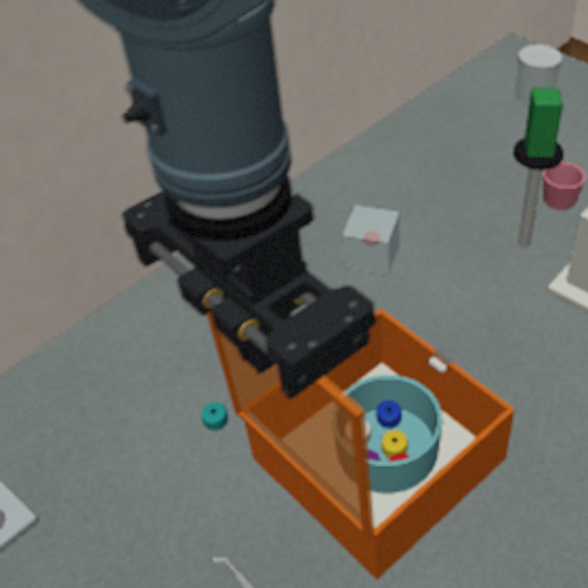

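Request:
carry_out:
  targets: [-0.0015,-0.017,0,0,-0.003,-0.034,-0.001,0,-0.004,-0.0495,-0.004,0,-0.0055,-0.064,-0.008,0,-0.007,-0.0785,-0.013,0,-0.008,-0.092,-0.02,0,-0.0095,-0.105,-0.027,0,-0.0105,-0.1175,-0.036,0]

```text
t: 27.82
eef_pos: [539.2, 86.2, 228.3]
tcp_rot: [0.077, 1.569, -0.077]
force: [0.7, 0.4, 0.9]
gripper_width: 0.008
```

```bash
python3 - <<'E'
from h import *
np.set_printoptions(precision=2,suppress=True)
d=shot('side','s29');s=d['state'];print(s['eef_pos'],s['force'])
cv2.imwrite('pics/s29z.png',cv2.resize(d['pixels'][60:340,130:410],None,fx=2.1,fy=2.1))
E
```

```text
[539.2   86.24 228.29] [0.68 0.35 0.91]
```

View pics/s29z.png

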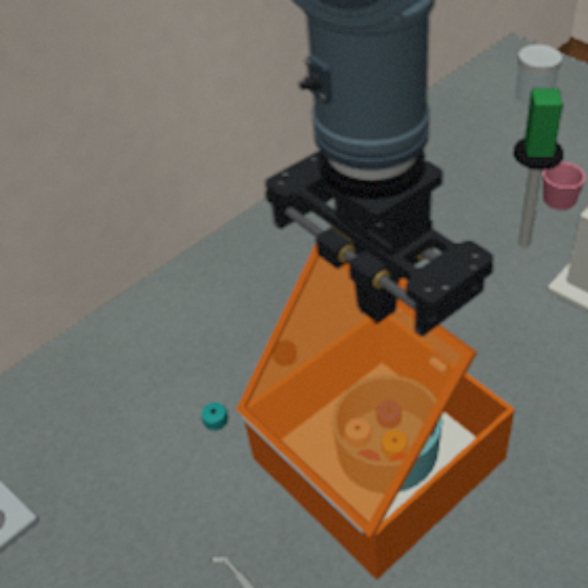

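Request:
carry_out:
  targets: [-0.001,-0.012,-0.01,0,-0.002,-0.0225,-0.0205,0,-0.003,-0.032,-0.0325,0,-0.004,-0.041,-0.045,0,-0.0045,-0.0485,-0.058,0,-0.005,-0.055,-0.071,0,-0.006,-0.062,-0.084,0,-0.0065,-0.068,-0.094,0]

```text
t: 28.53
eef_pos: [531.7, 18.8, 132.9]
tcp_rot: [0.077, 1.571, -0.077]
force: [-0.4, 0.6, 0.0]
gripper_width: 0.007
```

```bash
python3 - <<'E'
from h import *
np.set_printoptions(precision=2,suppress=True)
d=shot('side','s30');s=d['state'];print(s['eef_pos'],s['force'])
cv2.imwrite('pics/s30z.png',cv2.resize(d['pixels'][100:340,200:440],None,fx=2.3,fy=2.3))
E
```

```text
[531.71  18.75 132.88] [-0.44  0.56  0.04]
```

View pics/s30z.png

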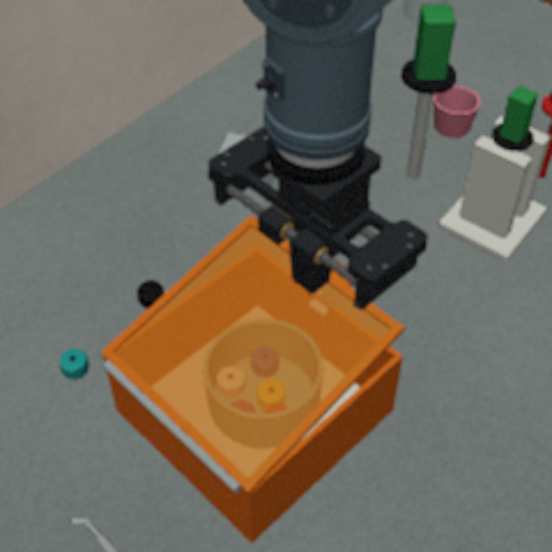

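Request:
carry_out:
  targets: [-0.001,-0.007,-0.007,0,-0.001,-0.012,-0.013,0,-0.001,-0.013,-0.018,0,-0.001,-0.013,-0.022,0,-0.001,-0.013,-0.022,0]

```text
t: 29.0
eef_pos: [531.3, 6.1, 112.1]
tcp_rot: [0.077, 1.57, -0.078]
force: [-0.1, -0.5, 0.2]
gripper_width: 0.006
```

Request:
carry_out:
  targets: [0,0,-0.002,0,0,0,-0.004,0,0,0,-0.006,0,0,0,-0.008,0,0,0,-0.008,0]

```text
t: 29.42
eef_pos: [531.9, 5.8, 105.4]
tcp_rot: [0.077, 1.569, -0.078]
force: [-0.4, -0.8, 0.9]
gripper_width: 0.004
```

Request:
carry_out:
  targets: [0,0,-0.002,0,0,0,-0.004,0,0,0,-0.006,0,0,0,-0.006,0]

```text
t: 29.75
eef_pos: [531.6, 6.5, 98.4]
tcp_rot: [0.077, 1.569, -0.077]
force: [0.7, 0.4, 0.3]
gripper_width: 0.001
```

```bash
python3 - <<'E'
from h import *
np.set_printoptions(precision=2,suppress=True)
d=shot('side','s31');s=d['state'];print(s['eef_pos'],s['force'])
cv2.imwrite('pics/s31z.png',cv2.resize(d['pixels'][180:350,220:400],None,fx=4,fy=3.5))
E
```

```text
[531.59   6.48  98.42] [0.7  0.35 0.3 ]
```

View pics/s31z.png

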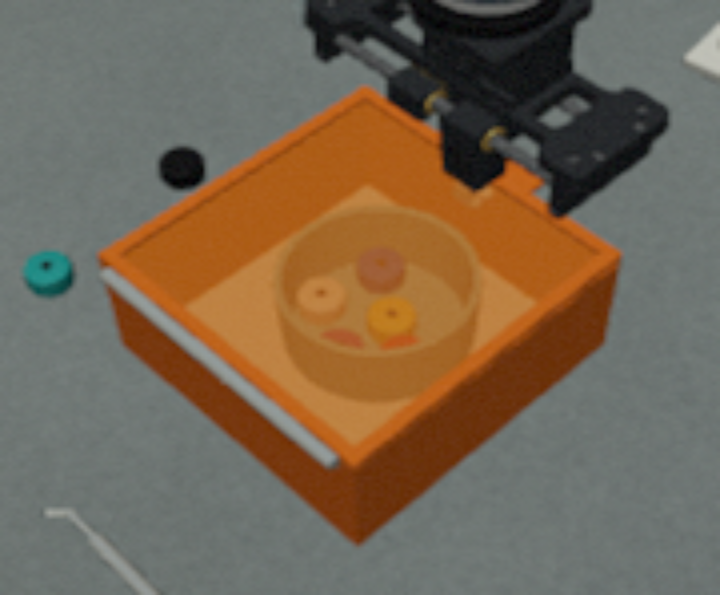

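Request:
carry_out:
  targets: [0,0,-0.002,0,0,0,-0.004,0,0,0,-0.004,0]

```text
t: 30.05
eef_pos: [531.9, 6.9, 95.8]
tcp_rot: [0.077, 1.569, -0.077]
force: [-4.6, -0.4, 13.5]
gripper_width: 0.006
```

Request:
carry_out:
  targets: [0,0,-0.002,0,0,0,-0.002,0]

```text
t: 30.22
eef_pos: [532.1, 6.9, 95.3]
tcp_rot: [0.076, 1.569, -0.078]
force: [-10.3, -0.4, 31.0]
gripper_width: 0.008
```

Request:
carry_out:
  targets: [0,0,0.005,0,0,0,0.02,0,0,0,0.05,0,0,0,0.085,0,0,-0.02,0.12,0,0,-0.06,0.15,0,0,-0.1,0.17,0,0,-0.14,0.18,0]

```text
t: 30.88
eef_pos: [532.6, -123.6, 272.3]
tcp_rot: [0.075, 1.566, -0.075]
force: [0.9, 0.6, -0.5]
gripper_width: 0.007
```

Request:
carry_out:
  targets: [0,-0.04,0.01,0,0,-0.07,0.02,0,0,-0.08,0.02,0,0,-0.08,0.02,0]

```text
t: 31.22
eef_pos: [531.2, -206.7, 289.5]
tcp_rot: [0.08, 1.569, -0.082]
force: [0.1, -0.4, -0.6]
gripper_width: 0.004
```

```bash
python3 - <<'E'
from h import *
np.set_printoptions(precision=4,suppress=True)
d=shot('side','s32');t=shot('top','t32');print(d['state']['eef_pos'],d['state']['force'])
for n,c in (('side',d),('top',t)):
  W=cloud(c);m=(abs(W[...,0]-540)<85)&(abs(W[...,1]-90)<85)&(W[...,2]>85)&(W[...,2]<125);p=W[m]
  A=np.c_[p[:,:2]-[540,90],np.ones(len(p))];x,r,_,_=np.linalg.lstsq(A,p[:,2],rcond=None);print(n,len(p),x,np.median(abs(A@x-p[:,2])))
cv2.imwrite('pics/s32z.png',cv2.resize(d['pixels'][180:350,220:400],None,fx=4,fy=3.5))
cv2.imwrite('pics/t32z.png',t['pixels'])
E
```

```text
[ 531.2092 -206.7057  289.5275] [ 0.1166 -0.3776 -0.6354]
side 5638 [-0.001   0.0004 93.9204] 0.748583694795613
top 5046 [ 0.0003  0.0014 93.8627] 1.0304767076675816
```

View pics/s32z.png

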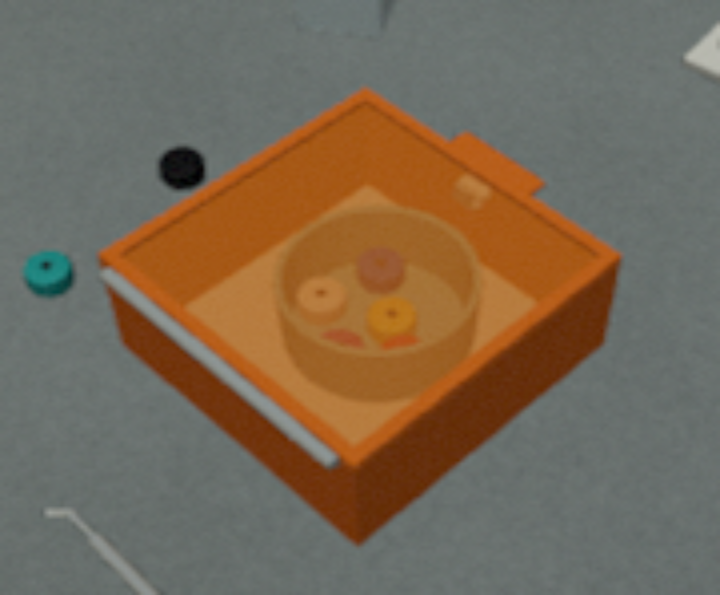

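View pics/t32z.png

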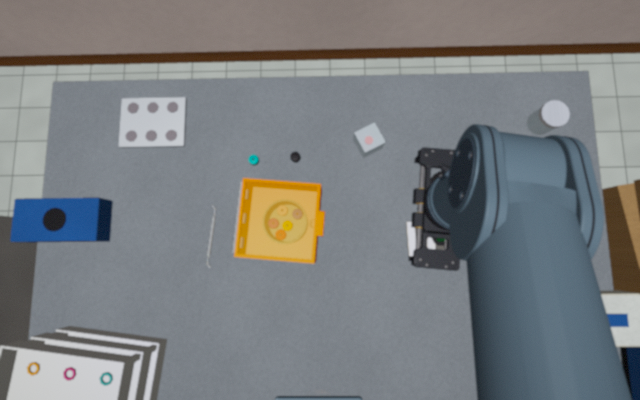

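```bash
python3 -c "
from workcell import bot
print(bot.finish_job())"
```

```text
the job is handed in; nothing more can be done
None
```

The beads are stirred, the stick is back in its stand and the lid is shut; I handed the job in at about 31 s of the 72 s allowed. No verdict was reported.

- **Beads:** I took the smaller green stick from the stand and moved the beads round the cup one or two at a time. The first circular sweeps jammed the yellow and blue beads against the cup wall, with up to about 18 N on the tool. They also tilted the stick in the grip, so I re-inserted the rod behind each bead instead. Top-camera readings before and after show shifts of about 34 to 41 mm for all five, against the 28 mm needed. None were spilled.
- **Stick:** It hangs upright by its collar, about 1 mm from the middle of the slot.
- **Lid:** I pushed it over and down to about 31 N at the free edge. Plane fits from both cameras show it flat, about 94 mm above the counter and within about 0.001 rad. I did not see a separate force peak at the roller catch. That it snapped home rests on the lid lying flat and staying there after I let go.
- **Other objects:** The cube and the pick look unmoved in the last top view. The pink cup, hidden by the arm in that view, looked unmoved in an earlier side view. The robot never went near any of the three.

The cameras' position readings differed by about 2 to 5 mm, so I compared bead positions only within the same camera.

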